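Build the school starter set on the counter display

TASK

Build the school starter set on the teal display stand (not the pink one), from the bottom up: first the blue pencil tin, then the yellow crayon box on the tin, then the orange clip cup on the crayon box, and last the glue stick upright inside the cup. Centre each piece on the one below, with stand, tin and crayon box all lying lengthwise the same way. Do not shift the stapler, the calculator or the tape dispenser.

Things in the scene. Friction and masses are not known exactly. Their poses are not given: they have to be found in the camera images.
- teal_stand: Teal (blue-green) low display stand, a flat rectangular slab fixed to the counter, 210 x 90 mm and 12 mm high. Origin: centre of its underside (counter height, z = 0). x axis along the 210 mm length, y along the 90 mm width, z up; either end is as good as the other. It may have swapped places with the pink stand. The set is built here.
- pink_stand: Pink display stand, fixed, same shape and size as the teal one (210 x 90 x 12 mm, x along the length, origin at centre of underside). Not used in this job.
- pencil_tin: Dark blue metal pencil tin lying flat, 170 x 60 x 28 mm high, about 0.2 kg, loose, with three pencils pictured on its flat lid. Origin: centre of its underside. x along the 170 mm length, y along the 60 mm width (grasp across y), z up.
- crayon_box: Yellow carton of crayons lying flat, with a green band near its +x end and six crayons pictured on the flat top, 110 x 56 x 24 mm high, about 0.14 kg, loose, stiff. Origin: centre of its underside. x along the 110 mm length, y along the 56 mm width (grasp across y), z up.
- clip_cup: Orange round open clip cup, standing, empty: outer diameter 50 mm, inner diameter 42 mm, height 42 mm, floor 5 mm thick, straight walls, about 0.09 kg, loose. Origin: centre of its underside, z up to the open mouth.
- glue_stick: White glue stick with green cap, standing upright, a plain cylinder of diameter 26 mm and height 85 mm, about 0.045 kg, loose. Origin: centre of its underside, z up to the cap's top. It stands loosely in the cup and sticks out about 48 mm.
- stapler: Bystander: red and black stapler, 140 x 38 x 51 mm high, loose. Origin: centre of its underside, x along its length.
- calculator: Bystander: grey pocket calculator lying flat, 65 x 105 x 16 mm high, loose. Origin: centre of its underside, y along its length.
- tape_dispenser: Bystander: black desk tape dispenser with a clear roll, 120 x 50 x 82 mm high, loose, heavy. Origin: centre of its underside, x along its length.
There are look-alikes about, which are no part of the job. Of the things shaped like the teal_stand, the teal one is meant.

How it is judged:
By the outcome, as a careful person would: the job done as asked, in the order asked, and still so for the second after the job is handed in, with the robot touching nothing.
It also fails if it takes over 106 s, if anything falls off the work surface, if the arm or the gripper's body presses on something with over 40 N, if the wrist force passes 120 N, or if a joint passes its speed limit or range.

ROBOT

A 6-joint arm with a two-finger parallel gripper is mounted at the origin on the work surface. World frame = base frame: x ahead of the robot, y to its left, z up, the work surface at z = 0. Lengths are in m, angles in rad, forces in N, time in s.
With the tool pointing down it reaches from about 0.3 to 0.875 m from the base axis. Payload 4.2 kg.
Tool frame: the origin (TCP) lies on the centre line of the jaws, within the pads' length; the fingertips stand 22 mm ahead of it and the grasp point (between the pads) lies 3 mm ahead of it (env.finger_overhang is the z of the fingertips in the tool frame, in m); z points along the fingers, y is the direction in which the jaws open and shut (so a half turn about z gives the same grasp; the last joint's range is limited). The gripper opens to 85 mm and grips with 20 to 120 N. Pads are 22 mm wide; open, the fingers measure 114 mm over their backs; the gripper's body (76 mm by 85 mm) begins 54 mm behind the grasp point. The pads swing forward as they close: fully open they stand 13 mm farther back than shut.
Start: joints at [-1.359, 0.32, 1.565, -0, 1.257, -0.02], TCP at [0.132, -0.56, 0.253] pointing down, gripper open.
Joint ranges: [-3.11, 3.11], [-0.84, 2.01], [0.21, 2.61], [-1.34, 4.49], [0.05, 2.63], [-2.56, 2.56]. Speed limits (rad/s): [2.57, 2.57, 3.14, 3.14, 3.14, 3.14].

INTERFACE

Orientations are given as a rotation vector (axis times angle).
In Python, from station import env, vision gives the robot as it stands. The module is installed in compiled form; this text tells all that it offers.
- The arm moves only by the tool servo_tool, never from a script. Its arguments are lists of equal length, an entry for each row: "dp": the shift along the tool's x, y, z in m, a list of three; "angular": the turn, a rotation vector about the tool's x, y, z in degrees, a list of three; "claw": the closure in counts, from 0 (fully open) to 255 (shut). In form: {"dp": [[x, y, z], ...], "angular": [[rx, ry, rz], ...], "claw": [claw, ...]}. A call has 1 to 20 rows; each row shifts and turns the pose as measured when the row begins, along the tool's axes as they then stand; what a row does not reach is not made up. A row lasts 1/12 s, in which the tool goes at most 41.7 mm and 7.16 degrees, less where a joint would pass 70% of its speed; a pose out of reach is approached as far as the arm can. A call is refused whole if a number of a shift passes 0.0417 or a number of a turn 7.16, either way. A call with a gripper value outside its range is refused whole. The fingers move at their own pace and stop on an object; "grip_force" is the grip in N (left out, the last holds). Time passes only in rows, so rows that do not move let the fingers close. It gives the time, the measured TCP pose, the force and the opening at its end, in the units of the state.
- env.get_obs(): the state, without advancing time (a new reading comes with each control period).
- vision.read_camera(name): name is "scene" or "top"; returns a dict with "pixels" (400x640x3 uint8, blue, green, red), "z_map" (400x640 float32, m along the optical axis (not along the pixel's ray), 0 where there is no reading), "fx", "fy", "cx", "cy" (pixels), "dist_coeffs" ([k1, k2, p1, p2, k3] as OpenCV has them; the pictures are not rectified), "extrinsics" (4x4, takes a point from camera to world coordinates). Camera axes: x right, y down, z forward; pixel columns grow to the right and rows downward; lengths in m; the calibration is good to about 2 mm. A picture is of the moment at which its call begins.
- env.job_done(): hands the job in, once; it reports no verdict.
The state is a dict: "t": time; "joint_pos": joint angles; "qd": joint speeds; "effort": joint torques, N m; "eef_pos": TCP position; "orientation": TCP orientation; "contact_force": force on the tool from outside, world axes, zero at the start; "wrist_torque": the same for the moment, N m; "gripper_width": finger opening in m.
Only numpy, scipy, OpenCV 4.12 (cv2) and the standard library are available. Lean on these libraries where they do the work, as an engineer would, in place of code of your own. Each camera call takes 0.05 s, during which the arm holds its last target.

## Working session

There is one attempt and no reset: what is moved stays moved. The work goes in short steps, Python scripts to look and compute and a tool call to move; the robot and the scene stay as the last step left them, time stands still between calls to the robot, and variables do not carry over. Pictures are saved under pics/ and viewed, and the job is handed in when it is done.

Besides the shell and the picture viewer there is one more tool, called as name(argument=value, ...) on one line, values as JSON. servo_tool: Moves the arm, as the interface text tells. Its arguments: {"type":"object","properties":{"dp":{"type":"array"},"angular":{"type":"array"},"claw":{"type":"array"},"grip_force":{"type":"number"}},"required":["dp","angular","claw"]}

```bash
mkdir -p pics; cat > h.py <<'E'
import numpy as np,cv2
from station import env,vision
def cam(n):
    d=vision.read_camera(n); d['K']=np.array([[d['fx'],0,d['cx']],[0,d['fy'],d['cy']],[0,0,1.]]); return d
def world(d):
    h,w=d['z_map'].shape
    u,v=np.meshgrid(np.arange(w),np.arange(h))
    p=cv2.undistortPoints(np.stack([u,v],-1).reshape(-1,1,2).astype(np.float64),d['K'],np.array(d['dist_coeffs'],float)).reshape(h,w,2)
    z=d['z_map'].astype(float)
    P=np.stack([p[...,0]*z,p[...,1]*z,z],-1)
    T=np.array(d['extrinsics']); W=P@T[:3,:3].T+T[:3,3]; W[z==0]=np.nan
    return W
E
python3 - <<'E'
from h import *
print(env.get_obs(),env.finger_overhang)
for n in('scene','top'):
    d=cam(n); cv2.imwrite(f'pics/{n}0.png',d['pixels']); np.savez(f'{n}0.npz',px=d['pixels'],W=world(d)); print(n,np.round(d['extrinsics'],3).tolist(),d['fx'],d['dist_coeffs'],(d['z_map']==0).mean())
E
```

```text
{'t': 0.0, 'joint_pos': array([-1.35900120e+00,  3.20274288e-01,  1.56567879e+00, -1.80264698e-05,
        1.25741370e+00, -2.00112153e-02]), 'qd': array([-0.0005105 , -0.00037946,  0.00035842, -0.00052778,  0.00196746,
        0.000197  ]), 'effort': array([-1.40665328e-03, -4.15520740e+01, -2.34159422e+01, -1.16669694e-04,
        8.31866957e-03, -1.86766800e-05]), 'eef_pos': array([ 0.13199403, -0.55918741,  0.25249244]), 'orientation': array([-3.11876138e+00, -3.63110510e-01,  2.93462025e-04]), 'contact_force': array([-0.30894826, -0.15054478,  0.21672649]), 'wrist_torque': array([-0.08413661, -0.04142941, -0.01742367]), 'gripper_width': 0.08503193203997496} 0.022
scene [[0.74, 0.423, -0.524, 1.213], [0.673, -0.488, 0.556, -0.767], [-0.021, -0.764, -0.645, 0.995], [0.0, 0.0, 0.0, 1.0]] 457.8738056081445 [-0.02460958  0.          0.          0.          0.        ] 0.00386328125
top [[-0.028, -0.985, 0.169, 0.223], [-1.0, 0.026, -0.015, 0.068], [0.01, -0.169, -0.985, 1.263], [0.0, 0.0, 0.0, 1.0]] 418.59802950046713 [-0.08614571  0.          0.          0.          0.        ] 0.00398046875
```

View pics/scene0.png

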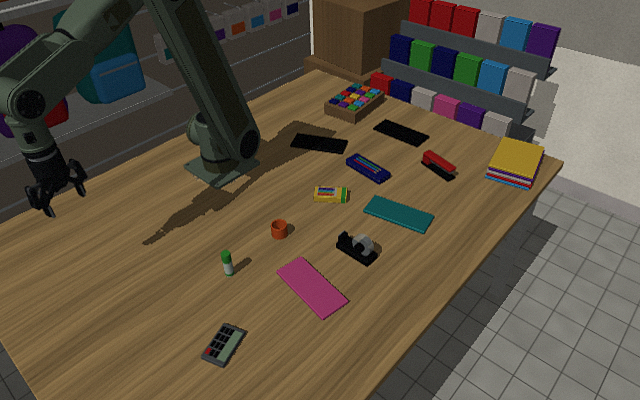

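View pics/top0.png

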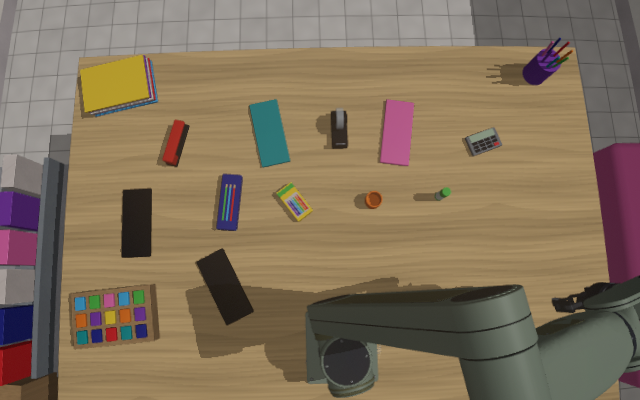

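The top view shows the teal stand at (269,133), pink stand (397,132), tin (229,202), crayon box (295,202), cup (374,199) and glue stick (445,193). The tape dispenser is at (339,128), between the two stands. Next I'll measure each one.

```bash
cat > meas.py <<'E'
from h import *
# colour masks (HSV) 
SEG={'teal':((80,90,40),(98,255,255)),'pink':((150,80,60),(175,255,255)),'tin':((110,120,30),(130,255,255)),
'yellow':((22,150,110),(34,255,255)),'orange':((3,150,60),(14,255,255)),'green':((50,120,40),(75,255,255))}
ROI={'teal':(240,90,300,175),'pink':(370,90,420,175),'tin':(205,165,250,240),'crayon':(268,175,320,228),'cup':(360,186,388,213),'glue':(425,180,460,205),'stapler':(155,112,195,172),'tape':(320,100,355,155),'calc':(460,120,506,160)}
def rect(W,roi,zlo,zhi):
    x0,y0,x1,y1=roi; P=W[y0:y1,x0:x1].reshape(-1,3); P=P[(P[:,2]>zlo)&(P[:,2]<zhi)]
    return P
E
python3 - <<'E'
from meas import *
top=np.load('top0.npz'); W=top['W']; sc=np.load('scene0.npz')['W']
print('table z',np.nanmedian(W[210:230,320:350,2]), np.nanmedian(sc[250:270,250:265,2]))
for n,r in ROI.items():
    P=rect(W,r,0.006,0.2); zt=np.percentile(P[:,2],95); 
    Q=P[P[:,2]>(zt-0.008)]; zm=np.median(Q[:,2])
    (c,s,a)=cv2.minAreaRect(Q[:,:2].astype(np.float32))
    # scene cam: points near this, same height band
    S=sc.reshape(-1,3); m=(np.hypot(S[:,0]-c[0],S[:,1]-c[1])<max(s)/2+.03)&(S[:,2]>zm-.006)&(S[:,2]<zm+.008); S=S[m]
    o=cv2.minAreaRect(S[:,:2].astype(np.float32)) if len(S)>4 else None
    print(n,len(Q),'z %.4f'%zm,np.round(c,4),np.round(s,4),round(a,1),'| scene',len(S),o and (np.round(o[0],4),np.round(o[1],4),round(o[2],1)),np.round(np.median(S[:,2]),4) if len(S) else '')
E
```

```text
table z 0.0002585432547473898 0.0024386148555669562
teal 1723 z 0.0123 [0.6502 0.1858] [0.1585 0.2201] 89.3 | scene 1494 (array([0.6462, 0.19  ]), array([0.2687, 0.269 ]), 2.6) 0.0142
pink 1697 z 0.0126 [ 0.6312 -0.1993] [0.0937 0.2331] 80.5 | scene 2128 (array([ 0.6288, -0.1738]), array([0.2764, 0.2333]), 8.4) 0.0139
tin 1033 z 0.0282 [0.4317 0.3212] [0.061  0.1698] 84.0 | scene 485 (array([0.432 , 0.3224]), array([0.0663, 0.1728]), 82.3) 0.0298
crayon 636 z 0.0247 [0.4277 0.1244] [0.11   0.0563] 36.1 | scene 392 (array([0.4263, 0.128 ]), array([0.1091, 0.0645]), 35.9) 0.0271
cup 67 z 0.0426 [ 0.4256 -0.111 ] [0.045  0.0457] 89.6 | scene 91 (array([ 0.4249, -0.1097]), array([0.0461, 0.0509]), 45.2) 0.0429
glue 63 z 0.0859 [ 0.4344 -0.3171] [0.0248 0.023 ] 21.9 | scene 69 (array([ 0.4334, -0.3168]), array([0.0243, 0.0255]), 55.6) 0.0868
stapler 417 z 0.0508 [0.6197 0.4895] [0.0331 0.1359] 74.9 | scene 247 (array([0.6237, 0.4892]), array([0.041 , 0.1344]), 73.1) 0.0513
tape 93 z 0.0794 [ 0.6747 -0.0185] [0.0185 0.0427] 87.7 | scene 111 (array([ 0.675 , -0.0167]), array([0.024 , 0.0481]), 88.2) 0.0807
calc 587 z 0.0155 [ 0.6059 -0.4748] [0.0665 0.1047] 18.8 | scene 1021 (array([ 0.605 , -0.4753]), array([0.0667, 0.1069]), 19.2) 0.0151
```

```bash
cat > fit.py <<'E'
from meas import *
from scipy.optimize import minimize
def rectfit(P,L,Wd,init):
    # fit known-size rectangle to points in xy: soft: minimise distance outside + uses cover: compare boundary points of hull
    h=cv2.convexHull(P.astype(np.float32)).reshape(-1,2)
    # dense hull boundary
    B=np.concatenate([np.linspace(a,b,max(2,int(np.linalg.norm(b-a)/.001))) for a,b in zip(h,np.roll(h,-1,0))])
    def f(p):
        c,s=np.cos(p[2]),np.sin(p[2]); d=B-p[:2]; x=d[:,0]*c+d[:,1]*s; y=-d[:,0]*s+d[:,1]*c
        dx=np.abs(x)-p[3]/2; dy=np.abs(y)-p[4]/2
        sd=np.where((dx>0)&(dy>0),np.hypot(np.maximum(dx,0),np.maximum(dy,0)),np.maximum(dx,dy))
        return np.sum(np.minimum(np.abs(sd),.006))*1000
    r=minimize(f,[*init,L,Wd],method='Nelder-Mead',options=dict(maxiter=4000,xatol=1e-5,fatol=1e-4))
    return r.x,r.fun/len(B)
E
python3 - <<'E'
from fit import *
for cn in('top','scene'):
  D=np.load(cn+'0.npz'); W=D['W']; hsv=cv2.cvtColor(D['px'],cv2.COLOR_BGR2HSV)
  for n,key,z,c0,a0,L,w in [('teal','teal',.012,(.65,.186),-1.37+3.14,.21,.09),('pink','pink',.012,(.63,-.2),1.4,.21,.09),('tin',None,.028,(.432,.321),-.1,.17,.06),('cray',None,.0245,(.427,.126),.63,.11,.056)]:
    m=(np.hypot(W[...,0]-c0[0],W[...,1]-c0[1])<L/2+.035)&(W[...,2]>z-.005)&(W[...,2]<z+.008)
    if key: m&=cv2.inRange(hsv,*map(np.array,SEG[key]))>0
    m=m.astype(np.uint8); k,lab,st,_=cv2.connectedComponentsWithStats(m); m=lab==1+np.argmax(st[1:,4])
    P=W[m][:,:2]
    rc=cv2.minAreaRect(P.astype(np.float32)); (bw,bh)=rc[1]; a=np.deg2rad(rc[2]+(90 if bh>bw else 0))
    x,e=rectfit(P,L,w,(*rc[0],a)); print(cn,n,len(P),np.round(x[:2],4),'ang %.1f'%(np.rad2deg(x[2])%180),np.round(x[3:],4),'err mm %.2f'%e,'z %.4f'%np.median(W[m][:,2]),'mAR',np.round(rc[0],4),round(np.rad2deg(a)%180,1))
E
```

```text
top teal 1719 [0.65   0.2009] ang 11.2 [0.209 0.087] err mm 0.29 z 0.0122 mAR [0.65   0.2011] 11.2
top pink 1764 [ 0.6423 -0.2004] ang 171.0 [0.2095 0.0897] err mm 0.36 z 0.0124 mAR [ 0.643  -0.2004] 171.1
top tin 1083 [0.4318 0.3216] ang 174.2 [0.1699 0.0608] err mm 0.31 z 0.0281 mAR [0.4319 0.3213] 174.2
top cray 655 [0.4278 0.1242] ang 36.1 [0.1092 0.056 ] err mm 0.21 z 0.0246 mAR [0.4277 0.1244] 36.1
scene teal 1238 [0.651  0.2004] ang 11.1 [0.2076 0.091 ] err mm 0.72 z 0.0147 mAR [0.6509 0.2009] 10.9
scene pink 2025 [ 0.6413 -0.1998] ang 171.0 [0.2111 0.0906] err mm 0.43 z 0.0140 mAR [ 0.6415 -0.2   ] 171.2
scene tin 476 [0.4317 0.3211] ang 173.7 [0.1717 0.0627] err mm 0.98 z 0.0299 mAR [0.432  0.3224] 172.3
scene cray 387 [0.427  0.1271] ang 35.9 [0.1088 0.0621] err mm 0.61 z 0.0271 mAR [0.4263 0.128 ] 35.9
```

```bash
cat > go.py <<'E'
import sys
from h import *
from scipy.spatial.transform import Rotation as R
def go(x,y,z,psi):
    o=env.get_obs(); r=R.from_rotvec(o['orientation']); 
    t=R.from_euler('z',psi,degrees=True)*R.from_euler('x',180,degrees=True)
    p=np.array([x,y,z])-o['eef_pos']
    X=r.as_matrix()[:,0]
    print('t %.2f pos'%o['t'],np.round(o['eef_pos'],4),'psi %.2f tilt %.2f'%(np.degrees(np.arctan2(X[1],X[0])),np.degrees(np.arccos(-r.as_matrix()[2,2]))),'w %.4f'%o['gripper_width'],'F',np.round(o['contact_force'],1),'j6 %.2f'%o['joint_pos'][5])
    print(' dp before turn (tool)',np.round(r.inv().apply(p),4),' rot(deg,tool)',np.round((r.inv()*t).as_rotvec(degrees=True),2),' dp after turn',np.round(t.inv().apply(p),4), 'dist %.3f rows %.1f'%(np.linalg.norm(p),np.linalg.norm(p)/.0417))
go(*map(float,sys.argv[1:5]))
E
python3 go.py .42 -.15 .2 -6.1
```

```text
t 0.10 pos [ 0.132  -0.5592  0.2526] psi 13.28 tilt 0.09 w 0.0856 F [-0.7  0.1 -0.2] j6 -0.02
 dp before turn (tool) [ 0.3743 -0.332   0.0531]  rot(deg,tool) [-9.000e-02  1.000e-02  1.938e+01]  dp after turn [ 0.2429 -0.4375  0.0526] dist 0.503 rows 12.1
```

servo_tool(dp=[[0, 0, 0], [0, 0, 0], [0, 0, 0], [0.0187, -0.0337, 0.004], [0.0187, -0.0337, 0.004], [0.0187, -0.0337, 0.004], [0.0187, -0.0337, 0.004], [0.0187, -0.0337, 0.004], [0.0187, -0.0337, 0.004], [0.0187, -0.0337, 0.004], [0.0187, -0.0337, 0.004], [0.0187, -0.0337, 0.004], [0.0187, -0.0337, 0.004], [0.0187, -0.0337, 0.004], [0.0187, -0.0337, 0.004], [0.0187, -0.0337, 0.004]], angular=[[0, 0, 6.46], [0, 0, 6.46], [0, 0, 6.46], [0, 0, 0], [0, 0, 0], [0, 0, 0], [0, 0, 0], [0, 0, 0], [0, 0, 0], [0, 0, 0], [0, 0, 0], [0, 0, 0], [0, 0, 0], [0, 0, 0], [0, 0, 0], [0, 0, 0]], claw=[0, 0, 0, 0, 0, 0, 0, 0, 0, 0, 0, 0, 0, 0, 0, 0], grip_force=40)

```text
t: 1.43
eef_pos: [0.4342, -0.1418, 0.1934]
orientation: [-3.129, 0.218, 0.008]
contact_force: [0.1, -1.3, 0.3]
gripper_width: 0.0852
```

```bash
python3 go.py .4318 .3214 .12 -6.1
```

```text
t 1.43 pos [ 0.4342 -0.1418  0.1934] psi -7.98 tilt 0.39 w 0.0852 F [ 0.1 -1.3  0.3] j6 1.37
 dp before turn (tool) [-0.0663 -0.458   0.0757]  rot(deg,tool) [-0.25  0.3  -1.88]  dp after turn [-0.0516 -0.4603  0.0734] dist 0.469 rows 11.2
```

servo_tool(dp=[[0, 0, 0], [-0.0043, -0.0384, 0.0061], [-0.0043, -0.0384, 0.0061], [-0.0043, -0.0384, 0.0061], [-0.0043, -0.0384, 0.0061], [-0.0043, -0.0384, 0.0061], [-0.0043, -0.0384, 0.0061], [-0.0043, -0.0384, 0.0061], [-0.0043, -0.0384, 0.0061], [-0.0043, -0.0384, 0.0061], [-0.0043, -0.0384, 0.0061], [-0.0043, -0.0384, 0.0061], [-0.0043, -0.0384, 0.0061], [0, 0, 0]], angular=[[-0.25, 0.3, -1.88], [0, 0, 0], [0, 0, 0], [0, 0, 0], [0, 0, 0], [0, 0, 0], [0, 0, 0], [0, 0, 0], [0, 0, 0], [0, 0, 0], [0, 0, 0], [0, 0, 0], [0, 0, 0], [0, 0, 0]], claw=[0, 0, 0, 0, 0, 0, 0, 0, 0, 0, 0, 0, 0, 0])

```text
t: 2.6
eef_pos: [0.43, 0.342, 0.1134]
orientation: [3.136, -0.149, 0.006]
contact_force: [0.1, 0.0, -0.0]
gripper_width: 0.085
```

```bash
python3 go.py .4318 .3214 .026 -6.1
```

```text
t 2.60 pos [0.43   0.342  0.1134] psi -5.42 tilt 0.25 w 0.0850 F [ 0.1  0.  -0. ] j6 2.32
 dp before turn (tool) [0.0034 0.0202 0.0875]  rot(deg,tool) [ 0.1  -0.23  0.68]  dp after turn [0.0039 0.0203 0.0874] dist 0.090 rows 2.2
```

servo_tool(dp=[[0.0035, 0.0202, 0], [0, 0, 0], [0, 0, 0.02], [0, 0, 0.02], [0, 0, 0.007], [0, 0, 0], [0, 0, 0]], angular=[[0.1, -0.23, 0.68], [0, 0, 0], [0, 0, 0], [0, 0, 0], [0, 0, 0], [0, 0, 0], [0, 0, 0]], claw=[0, 0, 0, 0, 0, 0, 0])

```text
t: 3.18
eef_pos: [0.4321, 0.3212, 0.0643]
orientation: [3.137, -0.16, -0.001]
contact_force: [-0.1, -0.3, -0.7]
gripper_width: 0.0852
```

```bash
python3 go.py .4318 .3214 .026 -6.1
```

```text
t 3.18 pos [0.4321 0.3212 0.0643] psi -5.85 tilt 0.06 w 0.0852 F [-0.1 -0.3 -0.7] j6 2.29
 dp before turn (tool) [-0.0003 -0.0002  0.0383]  rot(deg,tool) [0.04 0.04 0.25]  dp after turn [-0.0003 -0.0001  0.0383] dist 0.038 rows 0.9
```

servo_tool(dp=[[0, 0, 0.013], [0, 0, 0.013], [0, 0, 0.011], [0, 0, 0], [0, 0, 0], [0, 0, 0], [0, 0, 0], [0, 0, 0], [0, 0, 0], [0, 0, 0], [0, 0, 0], [0, 0, 0]], angular=[[0, 0, 0.25], [0, 0, 0], [0, 0, 0], [0, 0, 0], [0, 0, 0], [0, 0, 0], [0, 0, 0], [0, 0, 0], [0, 0, 0], [0, 0, 0], [0, 0, 0], [0, 0, 0]], claw=[0, 0, 0, 0, 0, 120, 255, 255, 255, 255, 255, 255], grip_force=40)

```text
t: 4.18
eef_pos: [0.4373, 0.3232, 0.0355]
orientation: [-3.128, 0.169, -0.018]
contact_force: [-0.1, -0.3, -1.1]
gripper_width: 0.0585
```

```bash
python3 go.py .4318 .3214 .15 -6.1
```

```text
t 4.18 pos [0.4373 0.3232 0.0355] psi -6.20 tilt 0.83 w 0.0585 F [-0.1 -0.3 -1.1] j6 2.29
 dp before turn (tool) [-0.004   0.0013 -0.1146]  rot(deg,tool) [-0.54 -0.63 -0.1 ]  dp after turn [-0.0053  0.0024 -0.1145] dist 0.115 rows 2.7
```

```bash
python3 - <<'E'
from h import *
o=env.get_obs();print(o['contact_force'],o['wrist_torque'],o['gripper_width'])
d=cam('scene'); cv2.imwrite('pics/s1.png',cv2.resize(d['pixels'][100:250,260:460],(800,600)))
d=cam('top'); cv2.imwrite('pics/t1.png',cv2.resize(d['pixels'][130:280,150:350],(800,600)))
E
```

```text
[-0.05325801 -0.29145554 -1.13476098] [ 0.01977794  0.03634516 -0.01617833] 0.05849074315812526
```

View pics/s1.png

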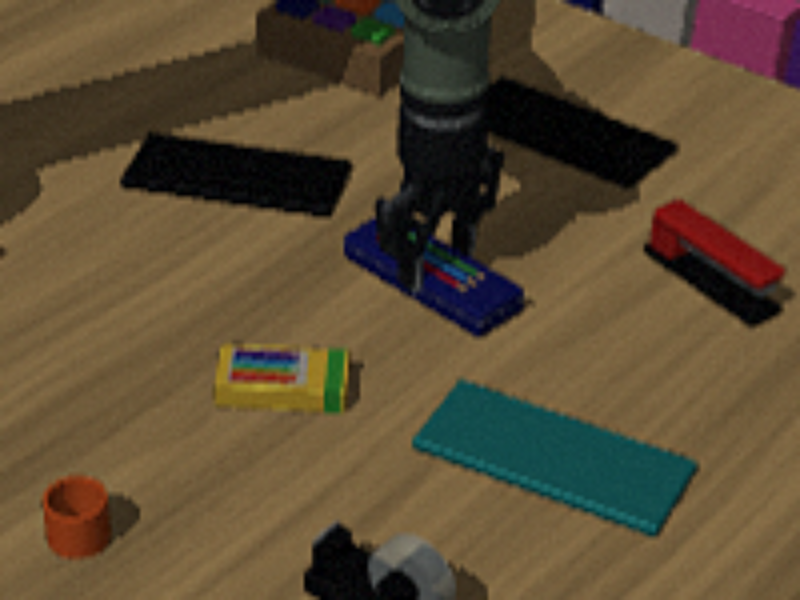

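View pics/t1.png

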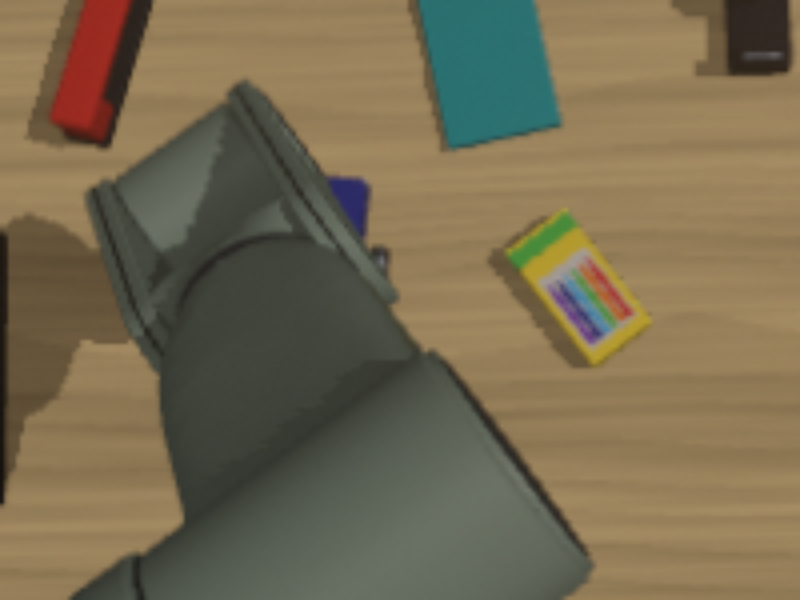

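The view shows the fingers straddling the tin, but the closing tips pushed against the counter and shifted the arm, because the pads swing forward as they close. I'll open, level the tool, raise it slightly and grasp again.

servo_tool(dp=[[0, 0, 0], [0, 0, 0], [0, 0, 0], [0, 0, 0], [0, 0, 0]], angular=[[0, 0, 0], [0, 0, 0], [0, 0, 0], [0, 0, 0], [0, 0, 0]], claw=[100, 0, 0, 0, 0])

```text
t: 4.7
eef_pos: [0.4376, 0.3235, 0.0357]
orientation: [-3.128, 0.169, -0.019]
contact_force: [0.8, 0.1, -0.7]
gripper_width: 0.0859
```

```bash
python3 go.py .4318 .3214 .037 -6.1
```

```text
t 4.70 pos [0.4376 0.3235 0.0357] psi -6.20 tilt 0.87 w 0.0859 F [ 0.8  0.1 -0.7] j6 2.29
 dp before turn (tool) [-0.0056  0.0027 -0.0014]  rot(deg,tool) [-0.57 -0.66 -0.1 ]  dp after turn [-0.0056  0.0027 -0.0013] dist 0.006 rows 0.2
```

servo_tool(dp=[[-0.0056, 0.0027, -0.0013], [0, 0, 0], [0, 0, 0], [0, 0, 0], [0, 0, 0], [0, 0, 0], [0, 0, 0], [0, 0, 0], [0, 0, 0]], angular=[[-0.57, -0.66, -0.1], [0, 0, 0], [0, 0, 0], [0, 0, 0], [0, 0, 0], [0, 0, 0], [0, 0, 0], [0, 0, 0], [0, 0, 0]], claw=[0, 0, 80, 150, 255, 255, 255, 255, 255])

```text
t: 5.45
eef_pos: [0.4315, 0.3218, 0.0379]
orientation: [-3.137, 0.167, 0.0]
contact_force: [0.7, -0.5, 1.2]
gripper_width: 0.0585
```

```bash
python3 go.py .4318 .3214 .12 -6.1
```

```text
t 5.45 pos [0.4315 0.3218 0.0379] psi -6.09 tilt 0.02 w 0.0585 F [ 0.7 -0.5  1.2] j6 2.30
 dp before turn (tool) [ 0.0003  0.0003 -0.0821]  rot(deg,tool) [-0.02  0.    0.01]  dp after turn [ 0.0003  0.0003 -0.0821] dist 0.082 rows 2.0
```

servo_tool(dp=[[0, 0, -0.01], [0, 0, -0.02], [0, 0, -0.025], [0, 0, -0.02], [0, 0, 0], [0, 0, 0]], angular=[[0, 0, 0], [0, 0, 0], [0, 0, 0], [0, 0, 0], [0, 0, 0], [0, 0, 0]], claw=[255, 255, 255, 255, 255, 255])

```text
t: 5.95
eef_pos: [0.4298, 0.3203, 0.1155]
orientation: [3.133, -0.167, -0.008]
contact_force: [0.6, -0.7, -2.7]
gripper_width: 0.0586
```

```bash
python3 go.py .6503 .2005 .13 11.2;  python3 - <<'E'
from h import *
d=cam('scene'); cv2.imwrite('pics/s2.png',cv2.resize(d['pixels'][80:230,260:460],(800,600)))
W=world(d);np.savez('scene2.npz',px=d['pixels'],W=W)
E
```

```text
t 5.95 pos [0.4298 0.3203 0.1155] psi -6.09 tilt 0.39 w 0.0586 F [ 0.6 -0.7 -2.7] j6 2.30
 dp before turn (tool) [ 0.2319  0.0957 -0.0153]  rot(deg,tool) [  0.21   0.33 -17.29]  dp after turn [ 0.193   0.1603 -0.0145] dist 0.251 rows 6.0
```

View pics/s2.png

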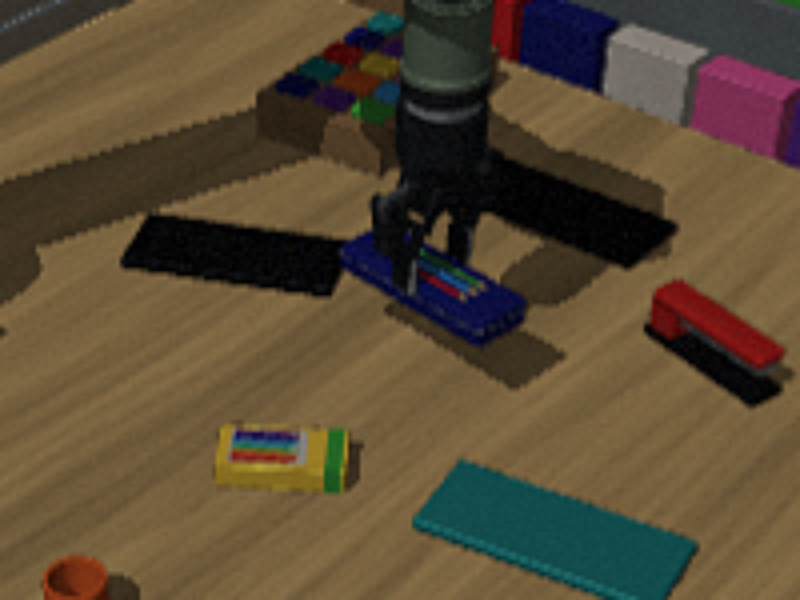

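```bash
cat > held.py <<'E'
from fit import *
from scipy.spatial.transform import Rotation as R
# measure blue tin top in tool frame from scene cam
import sys
def held(cn,lo,hi,L,w,save=None):
    o=env.get_obs(); d=cam(cn); W=world(d); hsv=cv2.cvtColor(d['pixels'],cv2.COLOR_BGR2HSV)
    r=R.from_rotvec(o['orientation']).as_matrix(); T=(W-o['eef_pos'])@r
    m=(cv2.inRange(hsv,np.array(lo),np.array(hi))>0)&(np.linalg.norm(T,axis=-1)<.13)
    P=T[m]
    print('n',len(P)); zs=P[:,2]; print('tool z pct',np.round(np.percentile(zs,[2,10,30,50,70,90,98]),4))
    print('tool x range',np.round(np.percentile(P[:,0],[0.5,2,98,99.5]),4),'y',np.round(np.percentile(P[:,1],[.5,2,98,99.5]),4))
    top=P[zs<np.percentile(zs,15)+.006]
    A=np.c_[top[:,:2],np.ones(len(top))]; c=np.linalg.lstsq(A,top[:,2],rcond=None)[0]; print('plane slope deg',np.degrees(c[:2]).round(2),'z0 %.4f'%c[2])
    rc=cv2.minAreaRect(top[:,:2].astype(np.float32)); print('minAR',np.round(rc[0],4),np.round(rc[1],4),round(rc[2],1))
if __name__=='__main__': held('scene',(105,90,20),(135,255,255),.17,.06); held('top',(105,90,20),(135,255,255),.17,.06)
E
python3 held.py
```

```text
n 479
tool z pct [-0.0328  0.0071  0.0094  0.0118  0.0175  0.0266  0.0304]
tool x range [-0.0835 -0.0776  0.0868  0.0879] y [-0.0306 -0.0271  0.041   0.0633]
plane slope deg [ -0.05 -11.44] z0 0.0094
minAR [0.0016 0.0165] [0.0956 0.1748] 88.1
n 118
tool z pct [0.0054 0.007  0.0085 0.0099 0.0116 0.0134 0.0176]
tool x range [0.0405 0.0425 0.0824 0.0828] y [-0.006  -0.0027  0.0307  0.031 ]
plane slope deg [-1.34  1.02] z0 0.0109
minAR [0.0685 0.0221] [0.0275 0.0566] 50.8
```

servo_tool(dp=[[0, 0, 0], [0, 0, 0], [0, 0, 0], [0.03, 0.025, -0.002], [0.03, 0.025, -0.002], [0.03, 0.025, -0.002], [0.03, 0.025, -0.002], [0.03, 0.025, -0.002], [0.02, 0.017, 0], [0, 0, 0], [0, 0, 0], [0, 0, 0]], angular=[[0.21, 0.33, -5.76], [0, 0, -5.76], [0, 0, -5.76], [0, 0, 0], [0, 0, 0], [0, 0, 0], [0, 0, 0], [0, 0, 0], [0, 0, 0], [0, 0, 0], [0, 0, 0], [0, 0, 0]], claw=[255, 255, 255, 255, 255, 255, 255, 255, 255, 255, 255, 255])

```text
t: 7.1
eef_pos: [0.6243, 0.2078, 0.1018]
orientation: [3.11, 0.335, -0.055]
contact_force: [0.4, -0.5, -1.5]
gripper_width: 0.0583
```

```bash
python3 go.py .6495 .2003 .07 11.2
```

```text
t 7.10 pos [0.6243 0.2078 0.1018] psi 12.27 tilt 2.17 w 0.0583 F [ 0.4 -0.5 -1.5] j6 1.67
 dp before turn (tool) [0.0242 0.0124 0.0311]  rot(deg,tool) [0.58 2.09 1.08]  dp after turn [0.0233 0.0123 0.0318] dist 0.041 rows 1.0
```

servo_tool(dp=[[0, 0, 0], [0.012, 0.006, 0.005], [0.0115, 0.006, 0.005], [0, 0, 0.008], [0, 0, 0]], angular=[[0.58, 2.09, 1.08], [0, 0, 0], [0, 0, 0], [0, 0, 0], [0, 0, 0]], claw=[255, 255, 255, 255, 255])

```text
t: 7.52
eef_pos: [0.646, 0.2027, 0.0791]
orientation: [3.125, 0.314, -0.013]
contact_force: [-1.0, -1.1, -3.0]
gripper_width: 0.0582
```

```bash
python3 go.py .6495 .2003 .06 11.2
```

```text
t 7.52 pos [0.646  0.2027 0.0791] psi 11.46 tilt 0.48 w 0.0582 F [-1.  -1.1 -3. ] j6 1.66
 dp before turn (tool) [0.0031 0.003  0.019 ]  rot(deg,tool) [-0.01  0.48  0.26]  dp after turn [0.0029 0.003  0.0191] dist 0.020 rows 0.5
```

servo_tool(dp=[[0.003, 0.003, 0.005], [0, 0, 0.006], [0, 0, 0.005], [0, 0, 0]], angular=[[0, 0.48, 0.26], [0, 0.1, 0], [0, 0.1, 0], [0, 0, 0]], claw=[255, 255, 255, 255])

```text
t: 7.85
eef_pos: [0.6491, 0.2009, 0.0601]
orientation: [-3.126, -0.308, -0.003]
contact_force: [-1.1, 0.9, -2.3]
gripper_width: 0.0584
```

```bash
python3 go.py .6495 .2003 .0505 11.2
```

```text
t 7.85 pos [0.6491 0.2009 0.0601] psi 11.25 tilt 0.10 w 0.0584 F [-1.1  0.9 -2.3] j6 1.66
 dp before turn (tool) [0.0003 0.0007 0.0096]  rot(deg,tool) [-0.01 -0.1   0.05]  dp after turn [0.0003 0.0007 0.0096] dist 0.010 rows 0.2
```

servo_tool(dp=[[0.0003, 0.0007, 0.004], [0, 0, 0.004], [0, 0, 0.0015], [0, 0, 0]], angular=[[0, -0.1, 0], [0, 0, 0], [0, 0, 0], [0, 0, 0]], claw=[255, 255, 255, 255])

```text
t: 8.18
eef_pos: [0.6493, 0.2005, 0.05]
orientation: [-3.126, -0.309, 0.0]
contact_force: [-0.1, -1.0, -0.1]
gripper_width: 0.0586
```

```bash
python3 go.py .6495 .2003 .0505 11.2
```

```text
t 8.18 pos [0.6493 0.2005 0.05  ] psi 11.27 tilt 0.01 w 0.0586 F [-0.1 -1.  -0.1] j6 1.66
 dp before turn (tool) [ 0.0001  0.0003 -0.0005]  rot(deg,tool) [-0.01  0.    0.07]  dp after turn [ 0.0001  0.0003 -0.0005] dist 0.001 rows 0.0
```

servo_tool(dp=[[0, 0, 0], [0, 0, 0], [0, 0, 0], [0, 0, 0], [0, 0, -0.01], [0, 0, -0.03], [0, 0, -0.03], [0, 0, -0.02], [0, 0, 0], [0, 0, 0]], angular=[[0, 0, 0], [0, 0, 0], [0, 0, 0], [0, 0, 0], [0, 0, 0], [0, 0, 0], [0, 0, 0], [0, 0, 0], [0, 0, 0], [0, 0, 0]], claw=[120, 60, 0, 0, 0, 0, 0, 0, 0, 0])

```text
t: 9.02
eef_pos: [0.6502, 0.2008, 0.1484]
orientation: [-3.125, -0.308, -0.007]
contact_force: [0.1, -0.3, -0.7]
gripper_width: 0.0854
```

```bash
python3 go.py .4277 .1248 .1 36.1
```

```text
t 9.02 pos [0.6502 0.2008 0.1484] psi 11.27 tilt 0.25 w 0.0854 F [ 0.1 -0.3 -0.7] j6 1.66
 dp before turn (tool) [-0.2333  0.0311  0.0474]  rot(deg,tool) [ 1.000e-02 -2.600e-01 -2.483e+01]  dp after turn [-0.2246 -0.0697  0.0484] dist 0.240 rows 5.8
```

servo_tool(dp=[[0, 0, 0], [0, 0, 0], [0, 0, 0], [0, 0, 0], [-0.03, -0.0095, 0.002], [-0.03, -0.0095, 0.002], [-0.03, -0.0095, 0.004], [-0.03, -0.0095, 0.006], [-0.03, -0.0095, 0.006], [-0.03, -0.0095, 0.006], [-0.015, -0.005, 0.006], [0, 0, 0], [0, 0, 0]], angular=[[0, -0.26, -6.2], [0, 0, -6.2], [0, 0, -6.2], [0, 0, -6.2], [0, 0, 0], [0, 0, 0], [0, 0, 0], [0, 0, 0], [0, 0, 0], [0, 0, 0], [0, 0, 0], [0, 0, 0], [0, 0, 0]], claw=[0, 0, 0, 0, 0, 0, 0, 0, 0, 0, 0, 0, 0])

```text
t: 10.1
eef_pos: [0.4421, 0.1273, 0.1045]
orientation: [-2.974, -1.006, 0.026]
contact_force: [0.7, 0.1, -0.6]
gripper_width: 0.0855
```

```bash
python3 go.py .4277 .1248 .06 36.1; cat > tower.py <<'E'
from fit import *
def tower(n,cn,z,L,w,lo=None,hi=None,c0=(.65,.2),a0=11.2,rad=None):
    d=cam(cn); W=world(d); cv2.imwrite(f'pics/{cn}_{n}.png',d['pixels'])
    m=(np.hypot(W[...,0]-c0[0],W[...,1]-c0[1])<(rad or L/2+.03))&(W[...,2]>z-.006)&(W[...,2]<z+.008)
    if lo: m&=cv2.inRange(cv2.cvtColor(d['pixels'],cv2.COLOR_BGR2HSV),np.array(lo),np.array(hi))>0
    m=m.astype(np.uint8); k,lab,st,_=cv2.connectedComponentsWithStats(m); m=lab==1+np.argmax(st[1:,4]); P=W[m]
    rc=cv2.minAreaRect(P[:,:2].astype(np.float32)); (bw,bh)=rc[1]; a=np.deg2rad(rc[2]+(90 if bh>bw else 0))
    x,e=rectfit(P[:,:2],L,w,(*rc[0],a)); print(n,cn,len(P),np.round(x[:2],4),'ang %.1f'%(np.rad2deg(x[2])%180),np.round(x[3:],4),'err %.2f'%e,'z %.4f'%np.median(P[:,2]),'mAR',np.round(rc[0],4),np.round(rc[1],3))
E
python3 - <<'E'
from tower import *
for c in('top','scene'): tower('tin',c,.04,.17,.06)
E
```

```text
t 10.10 pos [0.4421 0.1273 0.1045] psi 37.38 tilt 0.96 w 0.0855 F [ 0.7  0.1 -0.6] j6 1.17
 dp before turn (tool) [-0.0123 -0.0064  0.0447]  rot(deg,tool) [-0.39  0.88  1.27]  dp after turn [-0.0131 -0.0065  0.0445] dist 0.047 rows 1.1
tin top 836 [0.6631 0.202 ] ang 12.1 [0.1762 0.0598] err 1.79 z 0.0402 mAR [0.6627 0.2018] [0.142 0.06 ]
tin scene 735 [0.6499 0.2005] ang 10.7 [0.1694 0.0645] err 0.55 z 0.0424 mAR [0.6496 0.2009] [0.17  0.065]
```

View pics/top_tin.png

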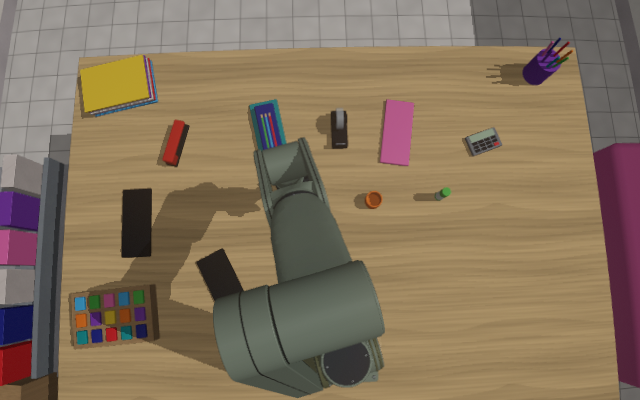

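The tin sits on the teal stand (top view, around (268,128)), and the scene fit gives (0.650, 0.2005), within 1 mm of the stand's centre. The crayon box is next.

servo_tool(dp=[[0, 0, 0], [-0.0131, -0.0065, 0.008], [0, 0, 0.013], [0, 0, 0.013], [0, 0, 0.005], [0, 0, 0], [0, 0, 0]], angular=[[-0.39, 0.88, 1.27], [0, 0, 0], [0, 0, 0], [0, 0, 0], [0, 0, 0], [0, 0, 0], [0, 0, 0]], claw=[0, 0, 0, 0, 0, 0, 0])

```text
t: 10.78
eef_pos: [0.4409, 0.129, 0.0667]
orientation: [2.988, 0.964, 0.032]
contact_force: [0.1, 0.2, 0.0]
gripper_width: 0.0854
```

```bash
python3 go.py .4277 .1248 .037 36.1
```

```text
t 10.78 pos [0.4409 0.129  0.0667] psi 35.78 tilt 1.18 w 0.0854 F [0.1 0.2 0. ] j6 1.21
 dp before turn (tool) [-0.0137 -0.0045  0.0294]  rot(deg,tool) [ 0.43 -1.1  -0.33]  dp after turn [-0.0131 -0.0044  0.0297] dist 0.033 rows 0.8
```

servo_tool(dp=[[0, 0, 0], [0, 0, 0], [-0.0065, -0.002, 0], [-0.0065, -0.002, 0], [0, 0, 0], [0, 0, 0]], angular=[[0.43, -1.1, -0.33], [0, 0, 0], [0, 0, 0], [0, 0, 0], [0, 0, 0], [0, 0, 0]], claw=[0, 0, 0, 0, 0, 0])

```text
t: 11.28
eef_pos: [0.4297, 0.125, 0.0689]
orientation: [2.987, 0.972, 0.01]
contact_force: [0.5, -1.6, 0.6]
gripper_width: 0.0853
```

```bash
python3 go.py .4277 .1248 .037 36.1
```

```text
t 11.28 pos [0.4297 0.125  0.0689] psi 36.04 tilt 0.37 w 0.0853 F [ 0.5 -1.6  0.6] j6 1.20
 dp before turn (tool) [-0.0019 -0.0011  0.0319]  rot(deg,tool) [ 0.13 -0.34 -0.06]  dp after turn [-0.0017 -0.0011  0.0319] dist 0.032 rows 0.8
```

servo_tool(dp=[[-0.0017, -0.0011, 0.005], [0, 0, 0.01], [0, 0, 0.008], [0, 0, 0.007], [0, 0, 0], [0, 0, 0]], angular=[[0.13, -0.34, -0.06], [0, 0, 0], [0, 0, 0], [0, 0, 0], [0, 0, 0], [0, 0, 0]], claw=[0, 0, 0, 0, 0, 0])

```text
t: 11.78
eef_pos: [0.4271, 0.1247, 0.0371]
orientation: [2.987, 0.973, 0.001]
contact_force: [-0.0, -0.5, 0.5]
gripper_width: 0.0856
```

```bash
python3 go.py .4277 .1248 .037 36.1
```

```text
t 11.78 pos [0.4271 0.1247 0.0371] psi 36.09 tilt 0.02 w 0.0856 F [-0.  -0.5  0.5] j6 1.20
 dp before turn (tool) [0.0005 0.0003 0.0001]  rot(deg,tool) [ 0.01 -0.02 -0.01]  dp after turn [0.0005 0.0003 0.0001] dist 0.001 rows 0.0
```

Now I'll close and check.

servo_tool(dp=[[0, 0, 0], [0, 0, 0], [0, 0, 0], [0, 0, 0], [0, 0, 0], [0, 0, 0]], angular=[[0, 0, 0], [0, 0, 0], [0, 0, 0], [0, 0, 0], [0, 0, 0], [0, 0, 0]], claw=[80, 140, 255, 255, 255, 255], grip_force=35)

```text
t: 12.28
eef_pos: [0.4275, 0.1249, 0.038]
orientation: [-2.987, -0.973, -0.002]
contact_force: [-0.1, 1.4, -1.4]
gripper_width: 0.0546
```

```bash
python3 go.py .4277 .1248 .13 36.1
```

```text
t 12.28 pos [0.4275 0.1249 0.038 ] psi 36.08 tilt 0.08 w 0.0546 F [-0.1  1.4 -1.4] j6 1.20
 dp before turn (tool) [ 0.0002  0.0002 -0.092 ]  rot(deg,tool) [ 0.02 -0.07 -0.02]  dp after turn [ 0.0001  0.0002 -0.092 ] dist 0.092 rows 2.2
```

servo_tool(dp=[[0, 0, -0.01], [0, 0, -0.02], [0, 0, -0.03], [0, 0, -0.025], [0, 0, -0.01], [0, 0, 0], [0, 0, 0], [0, 0, 0], [0, 0, 0], [0, 0, 0], [0, 0, 0]], angular=[[0, 0, 0], [0, 0, 0], [0, 0, 0], [0, 0, 0], [0, 0, 0], [0, 0, 5], [0, 0, 6], [0, 0, 6], [0, 0, 5], [0, 0, 0], [0, 0, 0]], claw=[255, 255, 255, 255, 255, 255, 255, 255, 255, 255, 255])

```text
t: 13.2
eef_pos: [0.4264, 0.1245, 0.1376]
orientation: [3.121, 0.36, 0.001]
contact_force: [-0.5, -0.0, -1.1]
gripper_width: 0.0545
```

```bash
python3 go.py .65 .2005 .13 11.2; python3 - <<'E'
from held import *
held('scene',(20,120,70),(80,255,255),.11,.056)
E
```

```text
t 13.20 pos [0.4264 0.1245 0.1376] psi 13.18 tilt 0.03 w 0.0545 F [-0.5 -0.  -1.1] j6 1.60
 dp before turn (tool) [ 0.2351 -0.0231  0.0077]  rot(deg,tool) [ 0.01 -0.03  1.98]  dp after turn [ 0.2341 -0.0312  0.0076] dist 0.236 rows 5.7
n 304
tool z pct [0.0074 0.0089 0.0109 0.0132 0.0222 0.0303 0.0345]
tool x range [-0.055  -0.0529  0.0553  0.0561] y [-0.0304 -0.0258  0.0295  0.0302]
plane slope deg [0.24 0.51] z0 0.0106
minAR [ 0.0009 -0.0001] [0.0618 0.1109] 88.8
```

servo_tool(dp=[[0.01, -0.0012, 0], [0.02, -0.003, 0], [0.03, -0.004, 0], [0.03, -0.004, 0], [0.03, -0.004, 0], [0.03, -0.004, 0], [0.03, -0.004, 0], [0.025, -0.003, 0], [0.015, -0.002, 0], [0.008, -0.001, 0], [0, 0, 0], [0, 0, 0]], angular=[[0, 0, 1.98], [0, 0, 0], [0, 0, 0], [0, 0, 0], [0, 0, 0], [0, 0, 0], [0, 0, 0], [0, 0, 0], [0, 0, 0], [0, 0, 0], [0, 0, 0], [0, 0, 0]], claw=[255, 255, 255, 255, 255, 255, 255, 255, 255, 255, 255, 255])

```text
t: 14.25
eef_pos: [0.6492, 0.2025, 0.1294]
orientation: [3.121, 0.338, -0.017]
contact_force: [-0.1, 0.5, -1.8]
gripper_width: 0.0546
```

```bash
python3 go.py .6497 .2005 .098 11.1
```

```text
t 14.25 pos [0.6492 0.2025 0.1294] psi 12.36 tilt 0.62 w 0.0546 F [-0.1  0.5 -1.8] j6 1.64
 dp before turn (tool) [0.0004 0.002  0.0314]  rot(deg,tool) [0.06 0.62 1.26]  dp after turn [0.0001 0.0021 0.0314] dist 0.031 rows 0.8
```

servo_tool(dp=[[0, 0, 0], [0, 0.002, 0.007], [0, 0, 0.012], [0, 0, 0.012], [0, 0, 0.004], [0, 0, 0], [0, 0, 0]], angular=[[0.06, 0.62, 1.26], [0, 0, 0], [0, 0, 0], [0, 0, 0], [0, 0, 0], [0, 0, 0], [0, 0, 0]], claw=[255, 255, 255, 255, 255, 255, 255])

```text
t: 14.83
eef_pos: [0.6441, 0.1979, 0.0923]
orientation: [3.126, 0.303, -0.006]
contact_force: [0.1, -0.5, -0.7]
gripper_width: 0.0546
```

```bash
python3 go.py .6497 .2005 .0785 11.1
```

```text
t 14.83 pos [0.6441 0.1979 0.0923] psi 11.07 tilt 0.22 w 0.0546 F [ 0.1 -0.5 -0.7] j6 1.66
 dp before turn (tool) [ 0.006  -0.0015  0.0138]  rot(deg,tool) [ 0.04  0.21 -0.03]  dp after turn [ 0.006  -0.0014  0.0138] dist 0.015 rows 0.4
```

servo_tool(dp=[[0.006, -0.0014, 0.003], [0, 0, 0.003], [0, 0, 0], [0, 0, 0]], angular=[[0.04, 0.21, 0], [0, 0, 0], [0, 0, 0], [0, 0, 0]], claw=[255, 255, 255, 255])

```text
t: 15.17
eef_pos: [0.6509, 0.2008, 0.0876]
orientation: [-3.126, -0.303, -0.005]
contact_force: [0.5, 0.4, -1.1]
gripper_width: 0.0544
```

```bash
python3 go.py .6497 .2005 .0785 11.1
```

```text
t 15.17 pos [0.6509 0.2008 0.0876] psi 11.07 tilt 0.20 w 0.0544 F [ 0.5  0.4 -1.1] j6 1.66
 dp before turn (tool) [-0.0013  0.0001  0.0091]  rot(deg,tool) [-0.02 -0.2  -0.03]  dp after turn [-0.0012  0.      0.0091] dist 0.009 rows 0.2
```

servo_tool(dp=[[-0.0012, 0, 0.003], [0, 0, 0.003], [0, 0, 0.002], [0, 0, 0], [0, 0, 0]], angular=[[0, -0.2, 0], [0, 0, 0], [0, 0, 0], [0, 0, 0], [0, 0, 0]], claw=[255, 255, 255, 255, 255])

```text
t: 15.58
eef_pos: [0.6499, 0.2007, 0.0794]
orientation: [-3.126, -0.303, -0.001]
contact_force: [-0.4, 0.3, -1.0]
gripper_width: 0.0546
```

```bash
python3 go.py .6497 .2005 .0785 11.1
```

```text
t 15.58 pos [0.6499 0.2007 0.0794] psi 11.08 tilt 0.04 w 0.0546 F [-0.4  0.3 -1. ] j6 1.66
 dp before turn (tool) [-0.0003  0.0002  0.0009]  rot(deg,tool) [-0.03 -0.04 -0.02]  dp after turn [-0.0003  0.0002  0.0009] dist 0.001 rows 0.0
```

servo_tool(dp=[[0, 0, 0.001], [0, 0, 0], [0, 0, 0], [0, 0, 0], [0, 0, 0], [0, 0, 0], [0, 0, -0.01], [0, 0, -0.03], [0, 0, -0.03], [0, 0, -0.02], [0, 0, 0], [0, 0, 0]], angular=[[0, 0, 0], [0, 0, 0], [0, 0, 0], [0, 0, 0], [0, 0, 0], [0, 0, 0], [0, 0, 0], [0, 0, 0], [0, 0, 0], [0, 0, 0], [0, 0, 0], [0, 0, 0]], claw=[255, 255, 120, 60, 0, 0, 0, 0, 0, 0, 0, 0])

```text
t: 16.58
eef_pos: [0.6501, 0.2007, 0.1754]
orientation: [-3.126, -0.303, -0.003]
contact_force: [-0.3, 0.7, -0.5]
gripper_width: 0.0858
```

```bash
python3 go.py .4255 -.1105 .13 11.2
```

```text
t 16.58 pos [0.6501 0.2007 0.1754] psi 11.08 tilt 0.13 w 0.0858 F [-0.3  0.7 -0.5] j6 1.66
 dp before turn (tool) [-0.2803  0.2623  0.0446]  rot(deg,tool) [-0.03 -0.12 -0.12]  dp after turn [-0.2808  0.2616  0.0454] dist 0.386 rows 9.3
```

servo_tool(dp=[[-0.015, 0.014, 0], [-0.0255, 0.024, 0], [-0.0255, 0.024, 0], [-0.0255, 0.024, 0], [-0.0255, 0.024, 0.002], [-0.0255, 0.024, 0.005], [-0.0255, 0.024, 0.005], [-0.0255, 0.024, 0.005], [-0.0255, 0.024, 0.005], [-0.0255, 0.024, 0.005], [-0.02, 0.019, 0.005], [-0.012, 0.011, 0.005], [0, 0, 0], [0, 0, 0]], angular=[[0, 0, 0], [0, 0, 0], [0, 0, 0], [0, 0, 0], [0, 0, 0], [0, 0, 0], [0, 0, 0], [0, 0, 0], [0, 0, 0], [0, 0, 0], [0, 0, 0], [0, 0, 0], [0, 0, 0], [0, 0, 0]], claw=[0, 0, 0, 0, 0, 0, 0, 0, 0, 0, 0, 0, 0, 0])

```text
t: 17.75
eef_pos: [0.4113, -0.1168, 0.1247]
orientation: [-3.12, -0.309, 0.019]
contact_force: [0.4, 0.2, -0.6]
gripper_width: 0.0857
```

```bash
python3 go.py .4255 -.1105 .07 11.2; python3 - <<'E'
from tower import *
for c in('top','scene'): tower('cray',c,.064,.11,.056)
for c in('top','scene'): tower('tin2',c,.04,.17,.06)
E
```

```text
t 17.75 pos [ 0.4113 -0.1168  0.1247] psi 11.31 tilt 0.78 w 0.0857 F [ 0.4  0.2 -0.6] j6 1.07
 dp before turn (tool) [ 0.0158 -0.003   0.0546]  rot(deg,tool) [-0.44  0.64  0.11]  dp after turn [ 0.0152 -0.0035  0.0547] dist 0.057 rows 1.4
cray top 641 [0.6505 0.1995] ang 11.7 [0.1089 0.0562] err 0.36 z 0.0645 mAR [0.6508 0.1996] [0.111 0.057]
cray scene 482 [0.65   0.2012] ang 12.2 [0.1116 0.0615] err 0.47 z 0.0668 mAR [0.65   0.2012] [0.112 0.062]
tin2 top 221 [0.6416 0.1628] ang 110.9 [0.1698 0.0519] err 3.87 z 0.0397 mAR [0.5879 0.1861] [0.043 0.059]
tin2 scene 371 [0.6502 0.2005] ang 12.5 [0.17   0.0664] err 0.85 z 0.0419 mAR [0.6494 0.2016] [0.172 0.069]
```

View pics/scene_cray.png

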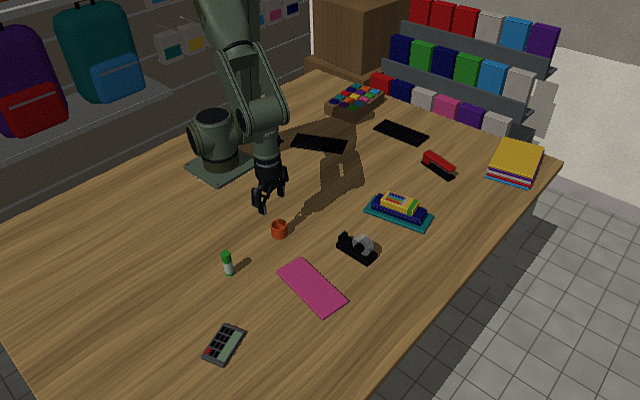

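Scene view: the yellow box is centred on the tin on the teal stand near (399,205), and the bystanders haven't moved. On to the cup.

servo_tool(dp=[[0, 0, 0], [0, 0, 0], [0.0075, -0.0017, 0.005], [0.0075, -0.0017, 0.01], [0, 0, 0.015], [0, 0, 0.01], [0, 0, 0], [0, 0, 0]], angular=[[-0.44, 0.64, 0.11], [0, 0, 0], [0, 0, 0], [0, 0, 0], [0, 0, 0], [0, 0, 0], [0, 0, 0], [0, 0, 0]], claw=[0, 0, 0, 0, 0, 0, 0, 0])

```text
t: 18.62
eef_pos: [0.4344, -0.1055, 0.0824]
orientation: [3.122, 0.322, 0.013]
contact_force: [-0.1, 0.0, -0.0]
gripper_width: 0.0849
```

```bash
python3 go.py .4255 -.1105 .043 11.2; python3 - <<'E'
from h import *
for cn in('top','scene'):
    D=np.load(cn+'0.npz'); W=D['W']
    for n,c,z,r in[('cup',(.4255,-.1105),.042,.03),('glue',(.434,-.317),.085,.02)]:
        m=(np.hypot(W[...,0]-c[0],W[...,1]-c[1])<r)&(abs(W[...,2]-z)<.005); P=W[m][:,:2]
        print(cn,n,len(P),P.mean(0).round(4),cv2.minEnclosingCircle(P.astype(np.float32)))
E
```

```text
t 18.62 pos [ 0.4344 -0.1055  0.0824] psi 11.76 tilt 0.51 w 0.0849 F [-0.1  0.  -0. ] j6 1.10
 dp before turn (tool) [-0.01    0.003   0.0393]  rot(deg,tool) [ 0.19 -0.48  0.56]  dp after turn [-0.0097  0.0032  0.0394] dist 0.041 rows 1.0
top cup 66 [ 0.4262 -0.1113] ((0.42541879415512085, -0.11261292546987534), 0.02478943206369877)
top glue 63 [ 0.4346 -0.3166] ((0.43544384837150574, -0.3176445960998535), 0.013484127819538116)
scene cup 86 [ 0.4263 -0.1122] ((0.42434757947921753, -0.11112821102142334), 0.026664096862077713)
scene glue 68 [ 0.4346 -0.3172] ((0.4337335228919983, -0.31519797444343567), 0.01437679585069418)
```

servo_tool(dp=[[0, 0, 0], [0, 0, 0], [0, 0, 0]], angular=[[0.19, -0.48, 0.56], [0, 0, 0], [0, 0, 0]], claw=[0, 0, 0])

```text
t: 18.87
eef_pos: [0.4354, -0.1051, 0.0824]
orientation: [-3.127, -0.306, 0.001]
contact_force: [0.4, -0.2, -0.3]
gripper_width: 0.0855
```

```bash
python3 go.py .4255 -.1117 .043 11.2
```

```text
t 18.87 pos [ 0.4354 -0.1051  0.0824] psi 11.19 tilt 0.04 w 0.0855 F [ 0.4 -0.2 -0.3] j6 1.11
 dp before turn (tool) [-0.011   0.0046  0.0394]  rot(deg,tool) [-0.01  0.04 -0.01]  dp after turn [-0.011   0.0046  0.0394] dist 0.041 rows 1.0
```

servo_tool(dp=[[-0.0055, 0.0023, 0], [-0.005, 0.0022, 0], [0, 0, 0], [0, 0, 0]], angular=[[0, 0, 0], [0, 0, 0], [0, 0, 0], [0, 0, 0]], claw=[0, 0, 0, 0])

```text
t: 19.2
eef_pos: [0.4256, -0.1125, 0.0836]
orientation: [3.126, 0.306, 0.003]
contact_force: [0.1, -0.2, 0.8]
gripper_width: 0.0856
```

```bash
python3 go.py .4255 -.1117 .043 11.2
```

```text
t 19.20 pos [ 0.4256 -0.1125  0.0836] psi 11.17 tilt 0.12 w 0.0856 F [ 0.1 -0.2  0.8] j6 1.09
 dp before turn (tool) [ 0.     -0.0008  0.0406]  rot(deg,tool) [ 0.07 -0.1  -0.03]  dp after turn [ 0.0001 -0.0008  0.0406] dist 0.041 rows 1.0
```

servo_tool(dp=[[0, -0.0008, 0.006], [0, 0, 0.012], [0, 0, 0.012], [0, 0, 0.008], [0, 0, 0], [0, 0, 0], [0, 0, 0], [0, 0, 0], [0, 0, 0], [0, 0, 0], [0, 0, 0], [0, 0, 0], [0, 0, 0]], angular=[[0.07, -0.1, 0], [0, 0, 0], [0, 0, 0], [0, 0, 0], [0, 0, 0], [0, 0, 0], [0, 0, 0], [0, 0, 0], [0, 0, 0], [0, 0, 0], [0, 0, 0], [0, 0, 0], [0, 0, 0]], claw=[0, 0, 0, 0, 0, 0, 70, 110, 150, 255, 255, 255, 255], grip_force=25)

```text
t: 20.28
eef_pos: [0.4268, -0.1123, 0.0456]
orientation: [3.125, 0.303, 0.008]
contact_force: [-0.5, -0.5, -0.9]
gripper_width: 0.0495
```

```bash
python3 go.py .4255 -.1117 .16 11.2
```

```text
t 20.28 pos [ 0.4268 -0.1123  0.0456] psi 11.08 tilt 0.32 w 0.0495 F [-0.5 -0.5 -0.9] j6 1.09
 dp before turn (tool) [-0.0006 -0.0006 -0.1144]  rot(deg,tool) [ 0.13 -0.3  -0.12]  dp after turn [-0.0011 -0.0009 -0.1144] dist 0.114 rows 2.7
```

servo_tool(dp=[[0, 0, -0.01], [0, 0, -0.025], [0, 0, -0.03], [0, 0, -0.025], [0, 0, -0.012], [0, 0, 0], [0, 0, 0], [0, 0, 0]], angular=[[0, 0, 0], [0, 0, 0], [0, 0, 0], [0, 0, 0], [0, 0, 0], [0, 0, 0], [0, 0, 0], [0, 0, 0]], claw=[255, 255, 255, 255, 255, 255, 255, 255])

```text
t: 20.95
eef_pos: [0.4247, -0.1118, 0.1503]
orientation: [3.127, 0.303, 0.002]
contact_force: [-0.2, 0.3, -2.2]
gripper_width: 0.0493
```

```bash
python3 go.py .6503 .2002 .16 11.2; python3 - <<'E'
from held import *
held('scene',(3,130,40),(16,255,255),.05,.05)
held('top',(3,130,40),(16,255,255),.05,.05)
d=cam('scene');cv2.imwrite('pics/s5.png',cv2.resize(d['pixels'][130:280,180:380],(800,600)))
E
```

```text
t 20.95 pos [ 0.4247 -0.1118  0.1503] psi 11.08 tilt 0.06 w 0.0493 F [-0.2  0.3 -2.2] j6 1.09
 dp before turn (tool) [ 0.2814 -0.2628 -0.0095]  rot(deg,tool) [ 0.01 -0.06 -0.12]  dp after turn [ 0.2819 -0.2622 -0.0097] dist 0.385 rows 9.2
n 232
tool z pct [-0.0009  0.0021  0.0102  0.0197  0.0266  0.0365  0.0423]
tool x range [-0.02   -0.0181  0.024   0.0256] y [-0.0253 -0.0249  0.0242  0.0251]
plane slope deg [-2.64 -1.04] z0 0.0045
minAR [ 0.0057 -0.0073] [0.0515 0.0284] 50.4
n 0Traceback (most recent call last):
  File "<stdin>", line 3, in <module>
  File "held.py", line 10, in held
    print('n',len(P)); zs=P[:,2]; print('tool z pct',np.round(np.percentile(zs,[2,10,30,50,70,90,98]),4))
                                                              ~~~~~~~~~~~~~^^^^^^^^^^^^^^^^^^^^^^^^^^
    return _quantile_unchecked(
        a, q, axis, out, overwrite_input, method, keepdims, weights)
    return _ureduce(a,
                    func=_quantile_ureduce_func,
    ...<5 lines>...
                    overwrite_input=overwrite_input,
                    method=method)
    r = func(a, **kwargs)
    result = _quantile(arr,
                       quantiles=q,
    ...<2 lines>...
                       out=out,
                       weights=wgt)
    slices_having_nans = np.isnan(arr[-1, ...])
                                  ~~~^^^^^^^^^
IndexError: index -1 is out of bounds for axis 0 with size 0
```

```bash
cat > circ.py <<'E'
from held import *
from scipy.optimize import least_squares
def circ(lo,hi,rad,zlo,zhi,cn='scene'):
    o=env.get_obs(); d=cam(cn); W=world(d); hsv=cv2.cvtColor(d['pixels'],cv2.COLOR_BGR2HSV)
    r=R.from_rotvec(o['orientation']).as_matrix(); T=(W-o['eef_pos'])@r
    m=(cv2.inRange(hsv,np.array(lo),np.array(hi))>0)&(np.linalg.norm(T,axis=-1)<.09)&(T[...,2]>zlo)&(T[...,2]<zhi)
    P=T[m]; f=least_squares(lambda c:np.hypot(P[:,0]-c[0],P[:,1]-c[1])-rad,[0,0],loss='soft_l1',f_scale=.002)
    print('circle centre in tool',f.x.round(4),'rms',np.sqrt((f.fun**2).mean()).round(4),len(P),'zmax',np.percentile(P[:,2],99).round(4))
    cv2.imwrite('pics/held_%d.png'%(o['t']*100),d['pixels'])
E
python3 -c "
from circ import *
circ((3,130,40),(16,255,255),.025,.008,.06)"
```

```text
circle centre in tool [-0.0028  0.0003] rms 0.0027 175 zmax 0.0426
```

servo_tool(dp=[[0.01, -0.009, -0.003], [0.02, -0.019, -0.003], [0.026, -0.024, -0.003], [0.026, -0.024, -0.003], [0.026, -0.024, 0], [0.026, -0.024, 0], [0.026, -0.024, 0], [0.026, -0.024, 0], [0.026, -0.024, 0], [0.022, -0.02, 0], [0.015, -0.014, 0], [0.01, -0.009, 0], [0.005, -0.005, 0], [0, 0, 0], [0, 0, 0]], angular=[[0, 0, 0], [0, 0, 0], [0, 0, 0], [0, 0, 0], [0, 0, 0], [0, 0, 0], [0, 0, 0], [0, 0, 0], [0, 0, 0], [0, 0, 0], [0, 0, 0], [0, 0, 0], [0, 0, 0], [0, 0, 0], [0, 0, 0]], claw=[255, 255, 255, 255, 255, 255, 255, 255, 255, 255, 255, 255, 255, 255, 255])

```text
t: 22.35
eef_pos: [0.6387, 0.193, 0.1374]
orientation: [-3.126, -0.3, 0.056]
contact_force: [0.2, 0.1, -1.4]
gripper_width: 0.0495
```

```bash
python3 go.py .652 .2006 .13 11.2
```

```text
t 22.35 pos [0.6387 0.193  0.1374] psi 10.96 tilt 2.04 w 0.0495 F [ 0.2  0.1 -1.4] j6 1.65
 dp before turn (tool) [ 0.0147 -0.005   0.0069]  rot(deg,tool) [-0.21  2.03 -0.25]  dp after turn [ 0.0145 -0.0049  0.0074] dist 0.017 rows 0.4
```

servo_tool(dp=[[0, 0, 0], [0, 0, 0], [0, 0, 0]], angular=[[-0.21, 2.03, -0.25], [0, 0, 0], [0, 0, 0]], claw=[255, 255, 255])

```text
t: 22.6
eef_pos: [0.6366, 0.1901, 0.1357]
orientation: [3.125, 0.304, -0.007]
contact_force: [0.8, -0.0, -0.5]
gripper_width: 0.0495
```

```bash
python3 go.py .652 .2006 .13 11.2
python3 -c "
from circ import *
circ((3,130,40),(16,255,255),.025,.008,.06)"
```

```text
t 22.60 pos [0.6366 0.1901 0.1357] psi 11.10 tilt 0.27 w 0.0495 F [ 0.8 -0.  -0.5] j6 1.65
 dp before turn (tool) [ 0.0172 -0.0074  0.0056]  rot(deg,tool) [ 0.07  0.26 -0.1 ]  dp after turn [ 0.0172 -0.0073  0.0057] dist 0.020 rows 0.5
circle centre in tool [-0.0026 -0.0016] rms 0.0027 135 zmax 0.0437
```

servo_tool(dp=[[0.006, -0.0025, 0], [0.007, -0.0025, 0.002], [0.004, -0.002, 0.002], [0, 0, 0], [0, 0, 0]], angular=[[0.07, 0.26, -0.1], [0, 0, 0], [0, 0, 0], [0, 0, 0], [0, 0, 0]], claw=[255, 255, 255, 255, 255])

```text
t: 23.07
eef_pos: [0.6541, 0.1996, 0.1322]
orientation: [-3.127, -0.303, -0.001]
contact_force: [-0.7, -0.5, -1.0]
gripper_width: 0.0493
```

```bash
python3 go.py .6523 .2006 .1105 11.2
```

```text
t 23.07 pos [0.6541 0.1996 0.1322] psi 11.06 tilt 0.05 w 0.0493 F [-0.7 -0.5 -1. ] j6 1.66
 dp before turn (tool) [-0.0016 -0.0013  0.0217]  rot(deg,tool) [-0.02 -0.04 -0.14]  dp after turn [-0.0016 -0.0013  0.0217] dist 0.022 rows 0.5
```

servo_tool(dp=[[-0.0016, -0.0013, 0.005], [0, 0, 0.006], [0, 0, 0.005], [0, 0, 0], [0, 0, 0]], angular=[[0, 0, -0.14], [0, 0, 0], [0, 0, 0], [0, 0, 0], [0, 0, 0]], claw=[255, 255, 255, 255, 255])

```text
t: 23.48
eef_pos: [0.6516, 0.2007, 0.1136]
orientation: [3.126, 0.308, -0.002]
contact_force: [0.1, 1.1, -0.7]
gripper_width: 0.0492
```

```bash
python3 go.py .6523 .2006 .1105 11.2
```

```text
t 23.48 pos [0.6516 0.2007 0.1136] psi 11.24 tilt 0.08 w 0.0492 F [ 0.1  1.1 -0.7] j6 1.66
 dp before turn (tool) [0.0007 0.0003 0.0031]  rot(deg,tool) [-0.    0.08  0.04]  dp after turn [0.0007 0.0003 0.0031] dist 0.003 rows 0.1
```

servo_tool(dp=[[0.0006, 0, 0.0015], [0, 0, 0.0015], [0, 0, 0], [0, 0, 0]], angular=[[0, 0, 0], [0, 0, 0], [0, 0, 0], [0, 0, 0]], claw=[255, 255, 255, 255])

```text
t: 23.82
eef_pos: [0.6521, 0.2008, 0.1102]
orientation: [3.126, 0.308, -0.003]
contact_force: [-1.0, 0.8, -1.2]
gripper_width: 0.0495
```

```bash
python3 go.py .6523 .2006 .11 11.2
```

```text
t 23.82 pos [0.6521 0.2008 0.1102] psi 11.24 tilt 0.10 w 0.0495 F [-1.   0.8 -1.2] j6 1.66
 dp before turn (tool) [0.0002 0.0003 0.0002]  rot(deg,tool) [0.   0.1  0.04]  dp after turn [0.0002 0.0003 0.0002] dist 0.000 rows 0.0
```

servo_tool(dp=[[0, 0, 0.0008], [0, 0, 0], [0, 0, 0], [0, 0, 0], [0, 0, 0], [0, 0, 0], [0, 0, 0], [0, 0, -0.01], [0, 0, -0.025], [0, 0, -0.025], [0, 0, -0.015], [0, 0, 0], [0, 0, 0]], angular=[[0, 0, 0], [0, 0, 0], [0, 0, 0], [0, 0, 0], [0, 0, 0], [0, 0, 0], [0, 0, 0], [0, 0, 0], [0, 0, 0], [0, 0, 0], [0, 0, 0], [0, 0, 0], [0, 0, 0]], claw=[255, 255, 130, 100, 60, 0, 0, 0, 0, 0, 0, 0, 0])

```text
t: 24.9
eef_pos: [0.6526, 0.2009, 0.1911]
orientation: [-3.126, -0.307, -0.001]
contact_force: [-0.3, 0.0, -1.0]
gripper_width: 0.0855
```

```bash
python3 go.py .4345 -.3168 .2 11.2
```

```text
t 24.90 pos [0.6526 0.2009 0.1911] psi 11.23 tilt 0.04 w 0.0855 F [-0.3  0.  -1. ] j6 1.66
 dp before turn (tool) [-0.3147  0.4653 -0.0092]  rot(deg,tool) [-0.01 -0.04  0.03]  dp after turn [-0.3145  0.4655 -0.0089] dist 0.562 rows 13.5
```

servo_tool(dp=[[-0.01, 0.015, -0.004], [-0.02, 0.03, -0.002], [-0.02, 0.03, 0], [-0.02, 0.03, 0], [-0.02, 0.03, 0], [-0.02, 0.03, 0], [-0.02, 0.03, 0], [-0.02, 0.03, 0], [-0.02, 0.03, 0], [-0.02, 0.03, 0], [-0.02, 0.03, 0], [-0.02, 0.03, 0], [-0.02, 0.03, 0], [-0.02, 0.03, 0], [-0.018, 0.026, 0], [-0.015, 0.021, 0], [-0.01, 0.012, 0], [-0.005, 0.005, 0], [0, 0, 0], [0, 0, 0]], angular=[[0, 0, 0], [0, 0, 0], [0, 0, 0], [0, 0, 0], [0, 0, 0], [0, 0, 0], [0, 0, 0], [0, 0, 0], [0, 0, 0], [0, 0, 0], [0, 0, 0], [0, 0, 0], [0, 0, 0], [0, 0, 0], [0, 0, 0], [0, 0, 0], [0, 0, 0], [0, 0, 0], [0, 0, 0], [0, 0, 0]], claw=[0, 0, 0, 0, 0, 0, 0, 0, 0, 0, 0, 0, 0, 0, 0, 0, 0, 0, 0, 0])

```text
t: 26.57
eef_pos: [0.3991, -0.3473, 0.1816]
orientation: [-3.115, -0.306, 0.05]
contact_force: [0.0, 1.3, 0.8]
gripper_width: 0.0855
```

```bash
python3 go.py .4345 -.3168 .15 11.2; cat > cup.py <<'E'
from fit import *
from scipy.optimize import least_squares
for cn in('top','scene'):
    d=cam(cn); W=world(d); cv2.imwrite('pics/%s_cup%d.png'%(cn,env.get_obs()['t']*100),d['pixels'])
    m=(np.hypot(W[...,0]-.65,W[...,1]-.2)<.04)&(abs(W[...,2]-.106)<.006); P=W[m]
    print(cn,'rim',len(P),P.mean(0).round(4),[np.round(v,4) for v in cv2.minEnclosingCircle(P[:,:2].astype(np.float32))])
    f=least_squares(lambda c:np.hypot(P[:,0]-c[0],P[:,1]-c[1])-.023,[.65,.2],loss='soft_l1',f_scale=.002); print('fit',f.x.round(4))
E
python3 cup.py; ls pics
python3 - <<'E'
from tower import *
for c in('top','scene'): tower('cray3',c,.064,.11,.056)
E
```

```text
t 26.57 pos [ 0.3991 -0.3473  0.1816] psi 11.23 tilt 1.95 w 0.0855 F [0.  1.3 0.8] j6 0.65
 dp before turn (tool) [ 0.0416 -0.0226  0.0307]  rot(deg,tool) [-0.81  1.77  0.01]  dp after turn [ 0.0406 -0.0231  0.0316] dist 0.056 rows 1.4
top rim 81 [0.6506 0.1985 0.1051] [array([0.6508, 0.199 ]), np.float64(0.0249)]
fit [0.6507 0.1991]
scene rim 95 [0.6502 0.1999 0.1063] [array([0.6483, 0.2021]), np.float64(0.0281)]
fit [0.6513 0.201 ]
held_2105.png
held_2260.png
s1.png
s2.png
scene0.png
scene_cray.png
scene_cup2666.png
scene_tin.png
scene_tin2.png
t1.png
top0.png
top_cray.png
top_cup2661.png
top_tin.png
top_tin2.png
cray3 top 377 [0.6509 0.1995] ang 11.7 [0.1086 0.0563] err 0.35 z 0.0644 mAR [0.6508 0.1996] [0.11  0.057]
cray3 scene 344 [0.6502 0.2009] ang 12.7 [0.1116 0.0582] err 0.69 z 0.0666 mAR [0.6497 0.2014] [0.113 0.06 ]
```

Cup centre is at about (0.651, 0.200), on the box. Next is the glue stick.

servo_tool(dp=[[0, 0, 0], [0, 0, 0], [0.012, -0.007, 0.002], [0.015, -0.009, 0.002], [0.011, -0.006, 0], [0, 0, 0], [0, 0, 0]], angular=[[-0.81, 1.77, 0], [0, 0, 0], [0, 0, 0], [0, 0, 0], [0, 0, 0], [0, 0, 0], [0, 0, 0]], claw=[0, 0, 0, 0, 0, 0, 0])

```text
t: 27.35
eef_pos: [0.4376, -0.3124, 0.1789]
orientation: [3.123, 0.323, 0.002]
contact_force: [-0.1, -0.8, -0.4]
gripper_width: 0.085
```

```bash
python3 go.py .4345 -.3168 .13 11.2
```

```text
t 27.35 pos [ 0.4376 -0.3124  0.1789] psi 11.81 tilt 0.12 w 0.0850 F [-0.1 -0.8 -0.4] j6 0.72
 dp before turn (tool) [-0.004   0.0036  0.0489]  rot(deg,tool) [ 0.12 -0.05  0.61]  dp after turn [-0.0039  0.0037  0.0489] dist 0.049 rows 1.2
```

servo_tool(dp=[[-0.0039, 0.0037, 0], [0, 0, 0.01], [0, 0, 0.015], [0, 0, 0.015], [0, 0, 0.005], [0, 0, 0], [0, 0, 0]], angular=[[0.12, 0, 0.61], [0, 0, 0], [0, 0, 0], [0, 0, 0], [0, 0, 0], [0, 0, 0], [0, 0, 0]], claw=[0, 0, 0, 0, 0, 0, 0])

```text
t: 27.93
eef_pos: [0.4322, -0.3197, 0.131]
orientation: [3.126, 0.301, -0.001]
contact_force: [0.0, 0.0, -0.6]
gripper_width: 0.0854
```

```bash
python3 go.py .4345 -.3168 .08 11.2
```

```text
t 27.93 pos [ 0.4322 -0.3197  0.131 ] psi 11.01 tilt 0.06 w 0.0854 F [ 0.   0.  -0.6] j6 0.72
 dp before turn (tool) [ 0.0029 -0.0025  0.051 ]  rot(deg,tool) [ 0.05  0.04 -0.19]  dp after turn [ 0.0028 -0.0024  0.051 ] dist 0.051 rows 1.2
```

servo_tool(dp=[[0.0024, -0.002, 0.002], [0, 0, 0.012], [0, 0, 0.015], [0, 0, 0.013], [0, 0, 0.006], [0, 0, 0], [0, 0, 0]], angular=[[0.05, 0, -0.19], [0, 0, 0], [0, 0, 0], [0, 0, 0], [0, 0, 0], [0, 0, 0], [0, 0, 0]], claw=[0, 0, 0, 0, 0, 0, 0])

```text
t: 28.52
eef_pos: [0.4371, -0.3196, 0.0855]
orientation: [3.12, 0.305, 0.011]
contact_force: [1.2, 0.1, 1.0]
gripper_width: 0.0856
```

```bash
python3 go.py .4345 -.3168 .08 11.2
```

```text
t 28.52 pos [ 0.4371 -0.3196  0.0855] psi 11.16 tilt 0.55 w 0.0856 F [1.2 0.1 1. ] j6 0.72
 dp before turn (tool) [-0.0021 -0.0033  0.0054]  rot(deg,tool) [ 0.42 -0.36 -0.04]  dp after turn [-0.0021 -0.0032  0.0055] dist 0.007 rows 0.2
```

servo_tool(dp=[[0, 0, 0], [0, 0, 0], [-0.0021, -0.0032, 0.003], [0, 0, 0.003], [0, 0, 0], [0, 0, 0]], angular=[[0.42, -0.36, 0], [0, 0, 0], [0, 0, 0], [0, 0, 0], [0, 0, 0], [0, 0, 0]], claw=[0, 0, 0, 0, 0, 0])

```text
t: 29.02
eef_pos: [0.4359, -0.3176, 0.0821]
orientation: [3.123, 0.305, 0.006]
contact_force: [0.2, -0.6, 0.2]
gripper_width: 0.0856
```

```bash
python3 go.py .4345 -.3168 .08 11.2
python3 - <<'E'
from h import *
d=cam('scene');cv2.imwrite('pics/s7.png',cv2.resize(d['pixels'][180:300,160:320],(800,600)))
E
```

```text
t 29.02 pos [ 0.4359 -0.3176  0.0821] psi 11.17 tilt 0.29 w 0.0856 F [ 0.2 -0.6  0.2] j6 0.72
 dp before turn (tool) [-0.0012 -0.0011  0.0021]  rot(deg,tool) [ 0.21 -0.19 -0.03]  dp after turn [-0.0012 -0.0011  0.0021] dist 0.003 rows 0.1
```

View pics/s7.png

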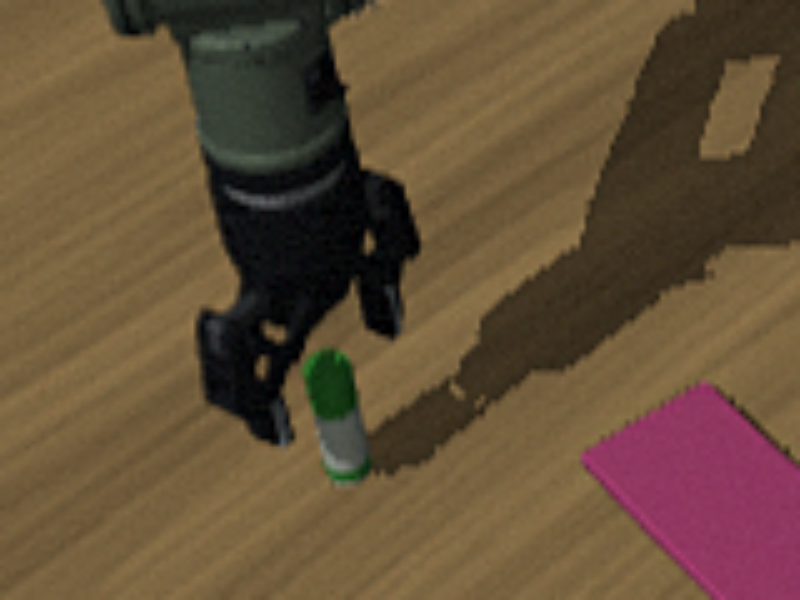

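servo_tool(dp=[[-0.001, -0.001, 0.002], [0, 0, 0], [0, 0, 0], [0, 0, 0], [0, 0, 0], [0, 0, 0], [0, 0, 0], [0, 0, 0], [0, 0, 0], [0, 0, 0], [0, 0, 0]], angular=[[0.21, -0.19, 0], [0, 0, 0], [0, 0, 0], [0, 0, 0], [0, 0, 0], [0, 0, 0], [0, 0, 0], [0, 0, 0], [0, 0, 0], [0, 0, 0], [0, 0, 0]], claw=[0, 0, 70, 120, 150, 170, 190, 255, 255, 255, 255], grip_force=20)

```text
t: 29.98
eef_pos: [0.4346, -0.3169, 0.08]
orientation: [-3.126, -0.306, 0.0]
contact_force: [0.1, 0.6, -0.5]
gripper_width: 0.025
```

```bash
python3 go.py .4345 -.3168 .2 11.2
```

```text
t 29.98 pos [ 0.4346 -0.3169  0.08  ] psi 11.16 tilt 0.02 w 0.0250 F [ 0.1  0.6 -0.5] j6 0.72
 dp before turn (tool) [-1.0e-04 -1.0e-04 -1.2e-01]  rot(deg,tool) [-0.01  0.01 -0.04]  dp after turn [-1.0e-04 -1.0e-04 -1.2e-01] dist 0.120 rows 2.9
```

servo_tool(dp=[[0, 0, -0.01], [0, 0, -0.025], [0, 0, -0.03], [0, 0, -0.03], [0, 0, -0.03], [0, 0, -0.025], [0, 0, -0.012], [0, 0, 0], [0, 0, 0]], angular=[[0, 0, 0], [0, 0, 0], [0, 0, 0], [0, 0, 0], [0, 0, 0], [0, 0, 0], [0, 0, 0], [0, 0, 0], [0, 0, 0]], claw=[255, 255, 255, 255, 255, 255, 255, 255, 255])

```text
t: 30.73
eef_pos: [0.4335, -0.3161, 0.2533]
orientation: [-3.125, -0.306, 0.002]
contact_force: [-0.0, 0.0, -0.3]
gripper_width: 0.0251
```

```bash
python3 go.py .6505 .2 .235 11.2
python3 - <<'E'
from h import *
from scipy.spatial.transform import Rotation as R
o=env.get_obs()
d=cam('scene');cv2.imwrite('pics/s8.png',cv2.resize(d['pixels'][120:270,140:340],(800,600)))
W=world(d); r=R.from_rotvec(o['orientation']).as_matrix(); T=(W-o['eef_pos'])@r
hsv=cv2.cvtColor(d['pixels'],cv2.COLOR_BGR2HSV)
m=(np.hypot(T[...,0],T[...,1])<.03)&(T[...,2]>.03)&(T[...,2]<.1); P=T[m]; H=hsv[m]
print(len(P),'zmax',np.percentile(P[:,2],[90,95,98,100]).round(4))
for a,b in((.04,.055),(.055,.07),(.07,.09)):
    q=(P[:,2]>a)&(P[:,2]<b)&(H[:,2]>60); print(a,q.sum(),P[q].mean(0).round(4),P[q][:,1].min().round(4),P[q][:,1].max().round(4))
E
```

```text
t 30.73 pos [ 0.4335 -0.3161  0.2533] psi 11.17 tilt 0.11 w 0.0251 F [-0.   0.  -0.3] j6 0.72
 dp before turn (tool) [ 0.3128 -0.4643  0.0185]  rot(deg,tool) [-0.08  0.08 -0.03]  dp after turn [ 0.3131 -0.4641  0.0183] dist 0.560 rows 13.4
141 zmax [0.0713 0.0734 0.0759 0.0797]
0.04 42 [0.0053 0.0061 0.0469] -0.0117 0.0141
0.055 41 [0.0046 0.0065 0.0624] -0.0113 0.0142
0.07 14 [0.0035 0.0055 0.0737] -0.0109 0.0124
```

View pics/s8.png

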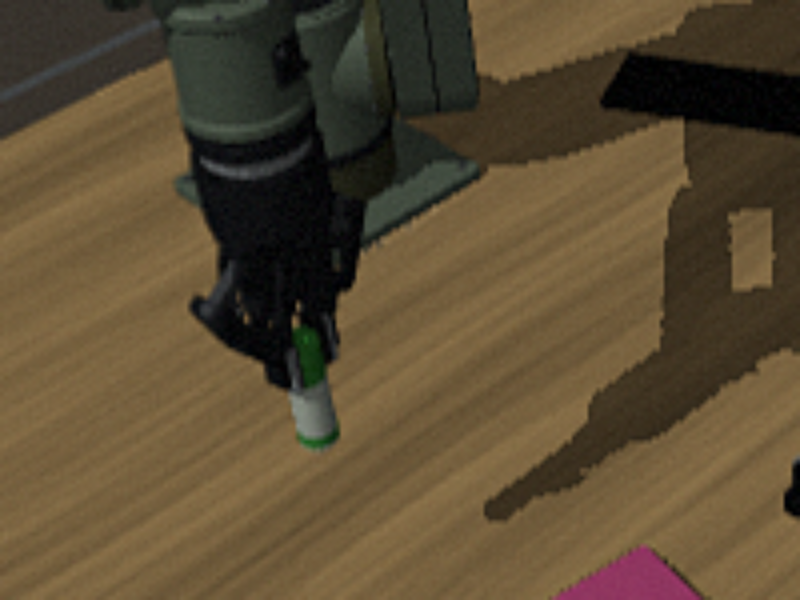

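servo_tool(dp=[[0.008, -0.012, 0], [0.014, -0.021, 0], [0.018, -0.027, 0], [0.02, -0.03, 0], [0.02, -0.03, 0], [0.02, -0.03, 0], [0.02, -0.03, 0], [0.02, -0.03, 0], [0.02, -0.03, 0], [0.02, -0.03, 0], [0.02, -0.03, 0], [0.02, -0.03, 0], [0.02, -0.03, 0], [0.018, -0.027, 0], [0.015, -0.022, 0], [0.012, -0.018, 0], [0.008, -0.012, 0], [0.004, -0.006, 0], [0, 0, 0], [0, 0, 0]], angular=[[0, 0, 0], [0, 0, 0], [0, 0, 0], [0, 0, 0], [0, 0, 0], [0, 0, 0], [0, 0, 0], [0, 0, 0], [0, 0, 0], [0, 0, 0], [0, 0, 0], [0, 0, 0], [0, 0, 0], [0, 0, 0], [0, 0, 0], [0, 0, 0], [0, 0, 0], [0, 0, 0], [0, 0, 0], [0, 0, 0]], claw=[255, 255, 255, 255, 255, 255, 255, 255, 255, 255, 255, 255, 255, 255, 255, 255, 255, 255, 255, 255])

```text
t: 32.45
eef_pos: [0.6347, 0.2012, 0.215]
orientation: [-3.119, -0.298, 0.097]
contact_force: [-0.7, -0.8, -1.1]
gripper_width: 0.0254
```

```bash
python3 go.py .6507 .1998 .21 11.2
```

```text
t 32.45 pos [0.6347 0.2012 0.215 ] psi 10.93 tilt 3.56 w 0.0254 F [-0.7 -0.8 -1.1] j6 1.66
 dp before turn (tool) [0.0157 0.0045 0.004 ]  rot(deg,tool) [-0.71  3.49 -0.29]  dp after turn [0.0154 0.0045 0.005 ] dist 0.017 rows 0.4
```

servo_tool(dp=[[0, 0, 0], [0, 0, 0], [0, 0, 0], [0, 0, 0]], angular=[[-0.35, 1.75, -0.15], [-0.35, 1.75, -0.14], [0, 0, 0], [0, 0, 0]], claw=[255, 255, 255, 255])

```text
t: 32.78
eef_pos: [0.6332, 0.1954, 0.214]
orientation: [3.124, 0.299, -0.003]
contact_force: [-0.3, -0.5, -0.8]
gripper_width: 0.025
```

```bash
python3 go.py .6507 .1998 .205 11.2
```

```text
t 32.78 pos [0.6332 0.1954 0.214 ] psi 10.93 tilt 0.21 w 0.0250 F [-0.3 -0.5 -0.8] j6 1.66
 dp before turn (tool) [ 0.018 -0.001  0.009]  rot(deg,tool) [ 0.16  0.14 -0.27]  dp after turn [ 0.018  -0.0009  0.009 ] dist 0.020 rows 0.5
```

servo_tool(dp=[[0.006, -0.0005, 0], [0.007, -0.0004, 0], [0.004, 0, 0.002], [0, 0, 0], [0, 0, 0]], angular=[[0.16, 0.14, -0.27], [0, 0, 0], [0, 0, 0], [0, 0, 0], [0, 0, 0]], claw=[255, 255, 255, 255, 255])

```text
t: 33.2
eef_pos: [0.6524, 0.1972, 0.2127]
orientation: [-3.127, -0.302, -0.0]
contact_force: [-0.4, -0.2, -0.1]
gripper_width: 0.0253
```

```bash
python3 go.py .6507 .1998 .15 11.2
```

```text
t 33.20 pos [0.6524 0.1972 0.2127] psi 11.02 tilt 0.02 w 0.0253 F [-0.4 -0.2 -0.1] j6 1.65
 dp before turn (tool) [-0.0012 -0.0029  0.0627]  rot(deg,tool) [-0.01 -0.02 -0.18]  dp after turn [-0.0011 -0.0029  0.0627] dist 0.063 rows 1.5
```

servo_tool(dp=[[-0.0011, -0.0029, 0.004], [0, 0, 0.006], [0, 0, 0.006], [0, 0, 0], [0, 0, 0]], angular=[[0, 0, -0.18], [0, 0, 0], [0, 0, 0], [0, 0, 0], [0, 0, 0]], claw=[255, 255, 255, 255, 255])

```text
t: 33.62
eef_pos: [0.6502, 0.2003, 0.1937]
orientation: [3.126, 0.308, -0.004]
contact_force: [0.3, 0.0, -0.4]
gripper_width: 0.0248
```

```bash
python3 go.py .6507 .1998 .15 11.2
python3 - <<'E'
from h import *
d=cam('scene');cv2.imwrite('pics/s9.png',cv2.resize(d['pixels'][120:240,320:480],(800,600)))
E
```

```text
t 33.62 pos [0.6502 0.2003 0.1937] psi 11.24 tilt 0.13 w 0.0248 F [ 0.3  0.  -0.4] j6 1.66
 dp before turn (tool) [0.0005 0.0006 0.0437]  rot(deg,tool) [-0.01  0.13  0.04]  dp after turn [0.0004 0.0006 0.0437] dist 0.044 rows 1.0
```

View pics/s9.png

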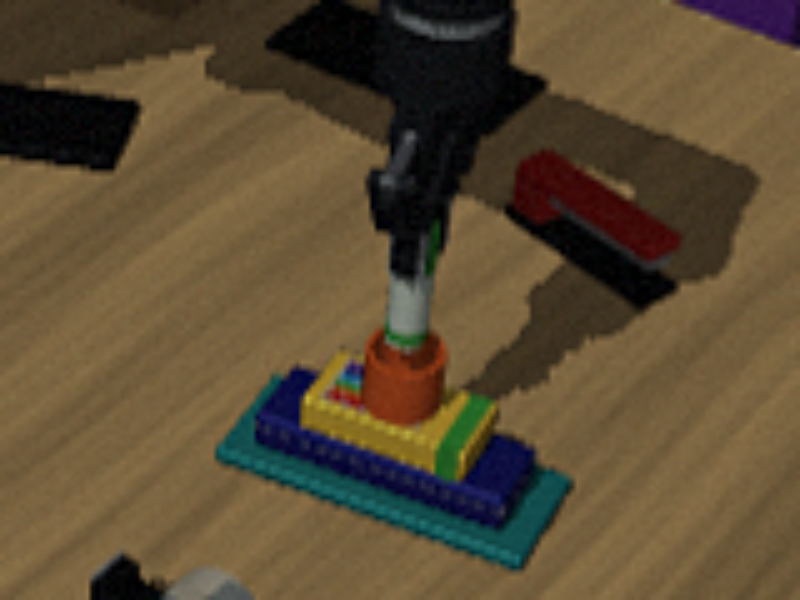

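The stick is right over the cup mouth (picture 405,345), so I'll lower it.

servo_tool(dp=[[0, 0, 0.005], [0, 0, 0.006], [0, 0, 0.006], [0, 0, 0.004], [0, 0, 0], [0, 0, 0]], angular=[[0, 0.13, 0], [0, 0, 0], [0, 0, 0], [0, 0, 0], [0, 0, 0], [0, 0, 0]], claw=[255, 255, 255, 255, 255, 255])

```text
t: 34.17
eef_pos: [0.6498, 0.2003, 0.1704]
orientation: [-3.126, -0.308, 0.001]
contact_force: [0.7, 0.9, -0.5]
gripper_width: 0.0251
```

```bash
python3 go.py .6507 .1998 .15 11.2
```

```text
t 34.17 pos [0.6498 0.2003 0.1704] psi 11.25 tilt 0.02 w 0.0251 F [ 0.7  0.9 -0.5] j6 1.66
 dp before turn (tool) [0.0008 0.0007 0.0204]  rot(deg,tool) [-0.01  0.02  0.05]  dp after turn [0.0008 0.0007 0.0204] dist 0.020 rows 0.5
```

servo_tool(dp=[[0.0008, 0.0006, 0.004], [0, 0, 0.005], [0, 0, 0.005], [0, 0, 0.003], [0, 0, 0], [0, 0, 0]], angular=[[0, 0, 0], [0, 0, 0], [0, 0, 0], [0, 0, 0], [0, 0, 0], [0, 0, 0]], claw=[255, 255, 255, 255, 255, 255])

```text
t: 34.67
eef_pos: [0.651, 0.1998, 0.1516]
orientation: [-3.126, -0.308, 0.0]
contact_force: [-0.2, 0.3, 0.6]
gripper_width: 0.0253
```

```bash
python3 go.py .6507 .1998 .15 11.2
```

```text
t 34.67 pos [0.651  0.1998 0.1516] psi 11.24 tilt 0.01 w 0.0253 F [-0.2  0.3  0.6] j6 1.66
 dp before turn (tool) [-0.0003 -0.0001  0.0016]  rot(deg,tool) [-0.01  0.    0.04]  dp after turn [-0.0003 -0.0001  0.0016] dist 0.002 rows 0.0
```

servo_tool(dp=[[0, 0, 0.0015], [0, 0, 0.0005], [0, 0, 0], [0, 0, 0], [0, 0, 0], [0, 0, 0], [0, 0, 0], [0, 0, 0], [0, 0, 0]], angular=[[0, 0, 0], [0, 0, 0], [0, 0, 0], [0, 0, 0], [0, 0, 0], [0, 0, 0], [0, 0, 0], [0, 0, 0], [0, 0, 0]], claw=[255, 255, 255, 180, 140, 80, 0, 0, 0])

```text
t: 35.42
eef_pos: [0.6518, 0.2, 0.1509]
orientation: [-3.126, -0.308, -0.005]
contact_force: [0.7, -0.1, -0.6]
gripper_width: 0.084
```

```bash
python3 go.py .6507 .1998 .26 11.2
python3 - <<'E'
from h import *
d=cam('scene');cv2.imwrite('pics/s10.png',cv2.resize(d['pixels'][120:240,320:480],(800,600)))
E
```

```text
t 35.42 pos [0.6518 0.2    0.1509] psi 11.24 tilt 0.17 w 0.0840 F [ 0.7 -0.1 -0.6] j6 1.66
 dp before turn (tool) [-0.0008 -0.     -0.1091]  rot(deg,tool) [-0.02 -0.17  0.04]  dp after turn [-0.0011 -0.     -0.1091] dist 0.109 rows 2.6
```

View pics/s10.png

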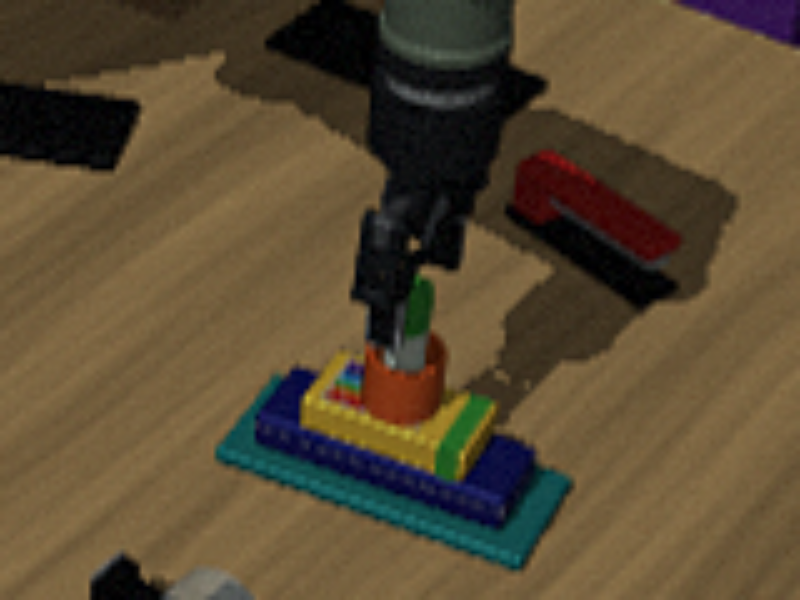

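The stick is released inside the cup. I'll rise, then back off.

servo_tool(dp=[[0, 0, -0.006], [0, 0, -0.015], [0, 0, -0.025], [0, 0, -0.025], [0, 0, -0.025], [0, 0, -0.02], [-0.03, 0, 0], [-0.03, 0, 0], [-0.03, 0, 0], [-0.03, 0.01, 0], [-0.03, 0.03, 0], [-0.02, 0.03, 0], [-0.01, 0.03, 0], [0, 0.03, 0], [0, 0.03, 0], [0, 0.02, 0], [0, 0, 0], [0, 0, 0]], angular=[[0, 0, 0], [0, 0, 0], [0, 0, 0], [0, 0, 0], [0, 0, 0], [0, 0, 0], [0, 0, 0], [0, 0, 0], [0, 0, 0], [0, 0, 0], [0, 0, 0], [0, 0, 0], [0, 0, 0], [0, 0, 0], [0, 0, 0], [0, 0, 0], [0, 0, 0], [0, 0, 0]], claw=[0, 0, 0, 0, 0, 0, 0, 0, 0, 0, 0, 0, 0, 0, 0, 0, 0, 0])

```text
t: 36.97
eef_pos: [0.5033, -0.0175, 0.2799]
orientation: [-3.124, -0.313, -0.025]
contact_force: [0.7, 0.4, -0.2]
gripper_width: 0.0854
```

```bash
python3 go.py .65 .2 .26 11.2; python3 cup.py
python3 - <<'E'
from tower import *
for c in('top','scene'): tower('f_cray',c,.064,.11,.056); tower('f_tin',c,.04,.17,.06,c0=(.65,.2))
for c in('top','scene'):
    d=cam(c);W=world(d)
    m=(np.hypot(W[...,0]-.65,W[...,1]-.2)<.05)&(W[...,2]>.147);P=W[m];print(c,'glue',len(P),P.mean(0).round(4))
    D=np.load(c+'0.npz'); W0=D['W']
    for n,(x,y) in dict(stapler=(.62,.49),tape=(.675,-.018),calc=(.606,-.475)).items():
        f=lambda V:(lambda Q:Q.mean(0).round(4))(V[(np.hypot(V[...,0]-x,V[...,1]-y)<.08)&(V[...,2]>.01)&(V[...,2]<.09)])
        print(n,f(W0),f(W))
d=cam('scene');cv2.imwrite('pics/s11.png',cv2.resize(d['pixels'][120:240,320:480],(800,600)))
d=cam('top');cv2.imwrite('pics/t11.png',d['pixels'])
E
```

```text
t 36.97 pos [ 0.5033 -0.0175  0.2799] psi 11.46 tilt 0.93 w 0.0854 F [ 0.7  0.4 -0.2] j6 1.31
 dp before turn (tool) [ 0.1866 -0.1841  0.0229]  rot(deg,tool) [-0.01 -0.93  0.26]  dp after turn [ 0.1862 -0.1849  0.0199] dist 0.263 rows 6.3
top rim 78 [0.6441 0.1967 0.1052] [array([0.6508, 0.199 ]), np.float64(0.025)]
fit [0.6521 0.1997]
scene rim 96 [0.6539 0.1932 0.106 ] [array([0.65  , 0.2004]), np.float64(0.0272)]
fit [0.6499 0.2021]
f_cray top 357 [0.6506 0.1994] ang 11.8 [0.1086 0.0561] err 0.27 z 0.0647 mAR [0.6509 0.1995] [0.11  0.057]
f_tin top 217 [0.5943 0.1975] ang 99.0 [0.1768 0.0571] err 4.26 z 0.0402 mAR [0.5845 0.1847] [0.038 0.06 ]
f_cray scene 335 [0.6505 0.2003] ang 12.0 [0.1099 0.0602] err 0.58 z 0.0667 mAR [0.6504 0.2004] [0.112 0.061]
f_tin scene 378 [0.6505 0.1994] ang 12.4 [0.1703 0.064 ] err 0.50 z 0.0419 mAR [0.6507 0.1986] [0.171 0.066]
top glue 70 [0.6484 0.1989 0.1539]
stapler [0.6144 0.4878 0.0434] [0.6144 0.4878 0.0433]
tape [ 0.6485 -0.0173  0.0414] [nan nan nan]
calc [ 0.6051 -0.474   0.0154] [ 0.6049 -0.4737  0.0154]
scene glue 55 [0.6524 0.1972 0.1535]
stapler [0.6237 0.4849 0.0368] [0.6233 0.4851 0.0375]
tape [ 0.6639 -0.0248  0.0412] [ 0.664  -0.0244  0.0414]
calc [ 0.6068 -0.4769  0.0152] [ 0.6072 -0.4769  0.0154]<stdin>:8: RuntimeWarning: Mean of empty slice.
  ret = um.true_divide(
```

View pics/s11.png

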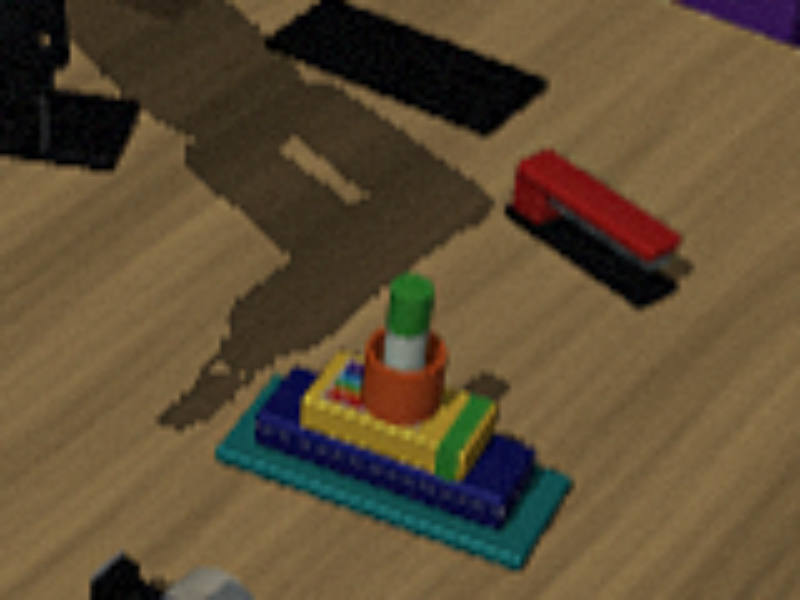

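View pics/t11.png

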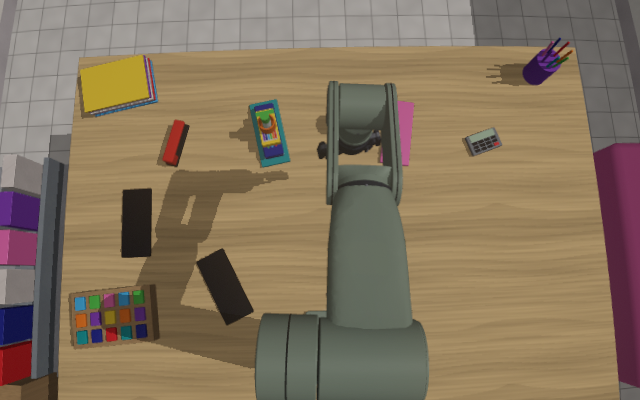

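The glue stick stands upright in the cup at (410,305), and the stack is aligned on the teal stand. The arm is well clear, so I'm handing in.

```bash
python3 -c "
from h import *
print(env.job_done())"
```

```text
the job is handed in; nothing more can be done
None
```

The set is built on the teal stand in the order asked: tin, crayon box, cup, then the glue stick upright in the cup. I handed it in at about 37 s of the 106 s allowed, with the arm well clear of everything.

**Centring:** in the last pictures the tin, box and cup all sit within about 2 mm of the stand's centre (0.650, 0.2005). The glue stick's top reads within about 4 mm of it in each view, about 2 mm averaged over both. The stand lies at about 11.2°, and the tin and box fit at 11.8–12.4°, a difference of about 1°.

**Bystanders:** the stapler, calculator and tape dispenser read the same as at the start, to within 0.7 mm.

**What went wrong or disagreed:**
- **First tin grasp:** it was too low. The closing fingertips met the counter and pushed the arm up about 9 mm, so I opened and grasped again higher. The low force readings were only taken at the end of each move call, so they don't show the peak at that moment.
- **Scene camera:** it reads heights about 2 mm higher than the top camera.
- **Top view at the end:** it could not check the tin, mostly covered by the box, or the tape dispenser, hidden by the arm. Those two rest on the scene view alone.

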